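# Clear the tray, set out sample jars from the tilt-out bin and set the timer

### The arm

A 6-joint arm with a two-finger parallel gripper is mounted at the origin on the work surface. World frame = base frame: x ahead of the robot, y to its left, z up, the work surface at z = 0. Lengths are in mm, angles in rad, forces in N, time in s.
With the tool pointing down it reaches from about 275 to 750 mm from the base axis. Payload 10.2 kg.
Tool frame: the origin (TCP) lies on the mounting face of the last link; the fingertips stand 173 mm ahead of it and the grasp point (between the pads) lies 155 mm ahead of it (env.hold_point_z is the distance from the TCP to the grasp point, in mm); z points along the fingers, y is the line along which they close (so a half turn about z gives the same grasp; the last joint's range is limited). The gripper opens to 85 mm and grips with 20 to 120 N. Pads are 22 mm wide; open, the fingers measure 114 mm over their backs; the gripper's body (76 mm by 85 mm) begins 54 mm behind the grasp point. The pads swing forward as they close: fully open they stand 13 mm farther back than shut.
Start: joints at [-1.371, 0.313, 1.498, -0, 1.331, -0.223], TCP at [215.404, -478.783, 404.694] pointing down, gripper open.
Joint ranges: [-2.94, 2.94], [-0.97, 2.17], [0.19, 2.56], [-1.23, 4.37], [0.02, 3.11], [-2.88, 2.88]. Speed limits (rad/s): [2.39, 2.39, 3.01, 3.14, 3.14, 3.14].

### API

Orientations are given as a rotation vector (axis times angle).
In Python, from rig import env gives the robot as it stands.
- The arm moves only by the tool jog_arm, never from a script. Its arguments are lists of equal length, an entry for each row: "rotation": the turn, a rotation vector about the tool's x, y, z in degrees, a list of three; "slide": the shift along the tool's x, y, z in cm, a list of three; "jaw": the closure in counts, from 0 (fully open) to 255 (shut). A call has exactly 5 rows; each row shifts and turns the commanded pose from where the row before left it, along the tool's axes as they then stand; what a row does not reach is not made up. A row lasts 1/8 s, in which the tool goes at most 62.5 mm and 10.7 degrees, less where a joint would pass 70% of its speed; a pose out of reach is approached as far as the arm can. A call is refused whole if a number of a shift passes 6.25 or a number of a turn 10.7, either way. A call with a gripper value outside its range is refused whole. The fingers move at their own pace and stop on an object; "force" is the grip in N (left out, the last holds). Time passes only in rows, so rows that do not move let the fingers close, or fill a call up. It gives the time, the measured TCP pose, the force, the opening and the grip force at its end, in the units of the state.
- env.sense(): the state, without advancing time (a new reading comes with each control period).
- env.get_image(name): name is "scene" or "top"; returns a dict with "color" (384x512x3 uint8, red, green, blue), "depth" (384x512 float32, mm along the optical axis (not along the pixel's ray), 0 where there is no reading), "K" (3x3 intrinsics, pixels), "pose" (4x4, takes a point from camera to world coordinates). Camera axes: x right, y down, z forward; pixel columns grow to the right and rows downward; lengths in mm; the calibration is good to about 2 mm. A picture is of the moment at which its call begins.
- env.sign_off(): hands the job in; it is judged then, once.
The state is a dict: "t": time; "joint_positions": joint angles; "qd": joint speeds; "effort": joint torques, N m; "tcp_pos": TCP position; "tool_rot": TCP orientation; "force": force on the tool from outside, world axes, zero at the start; "torque": the same for the moment, N m; "grip_width": finger opening in mm; "grasp_force": force on a finger pad.
Only numpy, scipy, OpenCV 4.12 (cv2) and the standard library are available. Lean on these libraries where they do the work, as an engineer would, in place of code of your own. Each camera call takes 0.05 s, during which the arm holds its last target. There are 200 camera calls.

### The job

Put the finished tall bottle that stands in the loose steel tray into the grey discard tub, tilt the grey bin forward out of its housing, and move every sample jar in it into that tray, each resting on the tray's floor (standing or lying, none on top of another). When all the jars are in the tray, tilt the bin fully shut again, and only then turn the timer's knob so that its white pointer stands at the bold black index mark. Do not knock into the glass flask or the glass beaker.

Things in the scene. Friction and masses are not known exactly. Their poses are not given: they have to be found in the camera images.
- bin (a joint): Tilt of the grey tilt-out bin, rad: 0 = fully shut (upright in its housing), grows as its top comes forward towards the housing's front (-x of the housing); stop at 0.70. A stiff pivot: it stays at any angle it is left at; about 3 to 6 N at the rim moves it.
- bin_pivot (a point): Centre of the bin's bottom pivot line, which runs along the housing's y axis (the inside bottom front corner of the bin: floor underside, inner face of the front panel); 20 mm above the bench; axes are the housing's.
- bin_rim (a point): Centre of the round aluminium bar, 12 mm in diameter and 300 mm long, along the top edge of the bin's front panel; the handle of the bin. 90 mm above the pivot and 2.5 mm in front of it when shut; it turns with the bin (x to the back of the bin, z up the front panel). Its top is free; the roof's front edge is 42 mm behind it and 20 mm lower.
- housing: White fixed housing of the bin, 110 mm deep (x), 362 mm wide (y), 90 mm high; origin under its centre, -x is its open front, from which the bin tilts out. Shut, its roof leaves too narrow a slot to lift a jar out. The bin inside is 326 mm wide and 51 mm front to back; floor 6 mm thick; front panel 5 mm thick, back wall only 30 mm, side walls 45 mm high.
- tray: Loose shallow steel tray, 210 mm (its x) by 170 mm (its y), walls 4 mm thick and 22 mm high, floor 4 mm; origin at the centre of its underside; 0.7 kg.
- bottle: Tall finished bottle: white square body 34 x 34 mm, 64 mm high, with a white round cap 24 mm in diameter and 14 mm high; about 0.09 kg; origin at the centre of the square body, z towards the cap. It starts standing in the steel tray.
- tub: Fixed grey plastic discard tub, open at the top, 114 by 114 mm outside, 55 mm high, walls and floor 4 mm; origin under its centre; empty at the start.
- timer: White square bench timer, fixed, 110 by 110 mm, 36 mm high, with a dial and a black knob on top; origin under its centre.
- knob (a joint): Turn of the timer's knob, rad: grows clockwise seen from above, 0 to 4.6; stays where it is left; a slight friction (0.04 N m).
- knob_grip (a point): On the knob's axis at the height to grip: 58 mm above the bench. The knob is a bar 46 mm long, 12 mm thick, its top 69 mm above the bench, standing on a 48 mm disc whose top is 45 mm above the bench; x points along the bar to its pointer end.
- knob_pointer (a point): Tip of the white pointer line of the knob, 36 mm from the knob's axis; it turns with the knob.
- index_mark (a point): The bold black index mark on the grey ring round the knob, 36 mm from the knob's axis (the thin white ticks do not count); fixed during a run, elsewhere on the ring in each run.
- flask: Green glass conical flask, a bystander, 80 mm wide, 110 mm high; origin under its centre.
- beaker: Glass beaker, a bystander, 64 mm wide, 75 mm high; origin under its centre.
- jar1: Sample jar: white square body 38 x 38 mm, 40 mm high, with a round black cap 32 mm in diameter and 12 mm high on top; 0.05 to 0.1 kg; origin at the centre of the square body, z towards the cap. It starts standing in the bin (place 1 of 4 along the bin, about 72 mm apart). All four jars are alike; absent in some runs.
- jar2: Sample jar: white square body 38 x 38 mm, 40 mm high, with a round black cap 32 mm in diameter and 12 mm high on top; 0.05 to 0.1 kg; origin at the centre of the square body, z towards the cap. It starts standing in the bin (place 2 of 4 along the bin, about 72 mm apart). All four jars are alike; absent in some runs.
- jar3: Sample jar: white square body 38 x 38 mm, 40 mm high, with a round black cap 32 mm in diameter and 12 mm high on top; 0.05 to 0.1 kg; origin at the centre of the square body, z towards the cap. It starts standing in the bin (place 3 of 4 along the bin, about 72 mm apart). All four jars are alike; absent in some runs.
- jar4: Sample jar: white square body 38 x 38 mm, 40 mm high, with a round black cap 32 mm in diameter and 12 mm high on top; 0.05 to 0.1 kg; origin at the centre of the square body, z towards the cap. It starts standing in the bin (place 4 of 4 along the bin, about 72 mm apart). All four jars are alike; absent in some runs.
Not all that is in view belongs to the job. Leave any blue or green look-alike of the jar3 alone.

How it is judged:
By the outcome, as a careful person would: the job done as asked, in the order asked, and still so for the second after the job is handed in, with the robot touching nothing.
Of jar1, jar2, jar3, jar4 only 3 to 4 are there at a start; the rules pass over those that are not, and their reading is None.
At some moment in a run one of tray may be knocked a few centimetres aside while the robot is not near it.
Once in a run the grip may slacken for a moment while it holds something.
It also fails if it takes over 208 s, if anything falls off the work surface, if the arm or the gripper's body presses on something with over 40 N, if the wrist force passes 120 N, or if a joint passes its speed limit or range.

## Working session

There is one attempt and no reset: what is moved stays moved. The work goes in short steps, Python scripts to look and compute and a tool call to move; the robot and the scene stay as the last step left them, time stands still between calls to the robot, and variables do not carry over. Pictures are saved under pics/ and viewed, at most 14 in all, crops included, and the job is handed in when it is done.

Besides the shell and the picture viewer there is one more tool, called by a JSON object that holds its "name" and its "arguments". jog_arm: Moves the arm, as the interface text tells. Its arguments: {"type":"object","properties":{"rotation":{"type":"array"},"slide":{"type":"array"},"jaw":{"type":"array"},"force":{"type":"number"}},"required":["rotation","slide","jaw"]}

```bash
ls; mkdir -p pics
python3 - <<'E'
from rig import env
import cv2,numpy as np
for n in("scene","top"):
    d=env.get_image(n); cv2.imwrite(f"pics/{n}0.png",cv2.resize(d["color"][:,:,::-1],None,fx=1.5,fy=1.5))
    np.savez(f"/tmp/{n}0.npz",**d); print(n,d["K"].round(1).tolist(),d["pose"].round(3).tolist())
s=env.sense();print({k:np.round(v,3).tolist() for k,v in s.items()},env.hold_point_z)
E
```

```text
pics
scene [[367.7, 0.0, 256.7], [0.0, 367.7, 191.2], [0.0, 0.0, 1.0]] [[-0.668, 0.611, -0.426, 921.454], [0.744, 0.535, -0.399, 417.157], [-0.016, -0.583, -0.812, 853.5], [0.0, 0.0, 0.0, 1.0]]
top [[361.8, 0.0, 256.4], [0.0, 361.8, 186.0], [0.0, 0.0, 1.0]] [[-0.007, -0.992, 0.128, 420.629], [-1.0, 0.006, -0.001, 32.892], [-0.0, -0.128, -0.992, 1002.425], [0.0, 0.0, 0.0, 1.0]]
{'t': 0.1, 'joint_positions': [-1.371, 0.313, 1.498, 0.0, 1.331, -0.223], 'qd': [-0.002, -0.002, -0.002, -0.002, -0.002, -0.0], 'effort': [0.003, -41.29, -26.014, -0.0, 0.003, 0.0], 'tcp_pos': [215.395, -478.744, 404.205], 'tool_rot': [-3.071, -0.659, -0.0], 'force': [0.584, 0.532, 0.083], 'torque': [0.045, 0.016, -0.04], 'grasp_force': 0.0, 'grip_width': 85.609} 154.70000000000002
```

View pics/scene0.png

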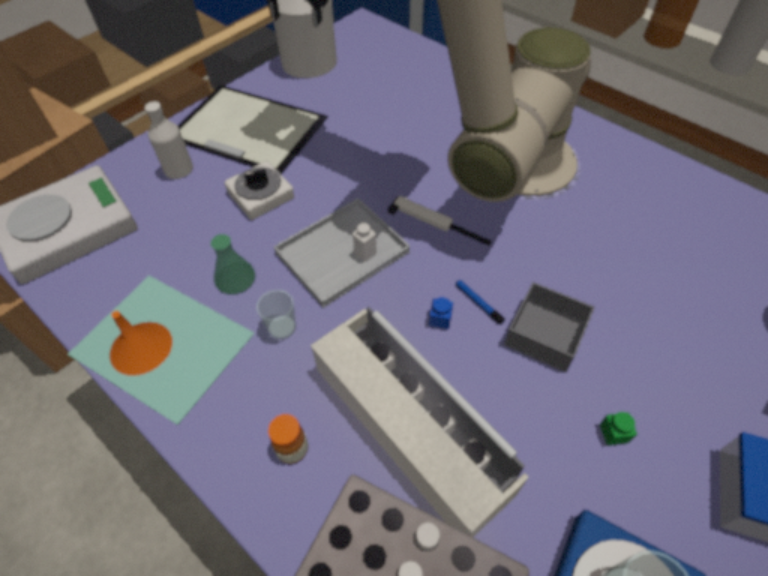

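View pics/top0.png

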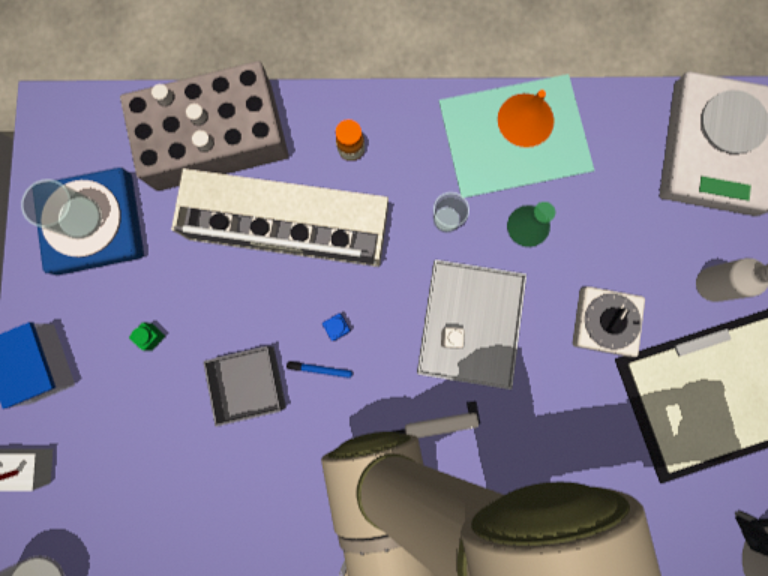

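```bash
cat > h.py <<'E'
import numpy as np,cv2
from scipy.spatial.transform import Rotation as R
def ray(d,u,v,z):
    "pixels (native) -> world points on plane z"
    u,v=np.atleast_1d(u).astype(float),np.atleast_1d(v).astype(float)
    r=(d["pose"][:3,:3]@np.linalg.inv(d["K"])@np.stack([u,v,np.ones_like(u)])); o=d["pose"][:3,3]
    return (o[:,None]+r*((z-o[2])/r[2])).T
def cloud(d):
    v,u=np.indices(d["depth"].shape); z=d["depth"].astype(float)
    p=np.stack([u*z,v*z,z],-1)@np.linalg.inv(d["K"]).T
    # K^-1 acts on (u z, v z, z)
    return p@d["pose"][:3,:3].T+d["pose"][:3,3]
def look(n,tag=None,box=None,f=3):
    from rig import env
    d=env.get_image(n)
    if tag:
        c=d["color"][:,:,::-1]
        if box: x0,y0,x1,y1=box; c=c[y0:y1,x0:x1]
        cv2.imwrite(f"pics/{tag}.png",cv2.resize(c,None,fx=f,fy=f,interpolation=cv2.INTER_CUBIC))
    return d
def rect(P):
    (c,s,a)=cv2.minAreaRect(P[:,:2].astype(np.float32)); return np.round(c,1),np.round(s,1),round(a,1)
E
python3 - <<'E'
from h import *
d=dict(np.load("/tmp/top0.npz"));P=cloud(d)
def sel(name,b,z0,z1):
    x0,y0,x1,y1=[int(k/1.5) for k in b]; q=P[y0:y1,x0:x1].reshape(-1,3); q=q[(q[:,2]>z0)&(q[:,2]<z1)]
    print(name,len(q),rect(q),np.median(q,0).round(1) if len(q) else 0)
sel("rim",(165,160,400,275),102,125)
sel("roof",(165,160,400,275),84,96)
sel("jarcaps",(165,215,375,255),60,84)
sel("trayrim",(410,255,535,395),17,27)
sel("bottle",(430,315,475,360),50,100)
sel("tub",(200,340,295,430),48,60)
sel("timer",(570,280,650,360),30,40)
sel("knobdisc",(570,280,650,360),42,49)
sel("knobbar",(570,280,650,360),62,75)
sel("beaker",(425,185,475,235),50,85)
sel("flask",(500,195,560,250),20,120)
sel("blue",(315,310,355,345),30,60)
c=d["color"][:,:,::-1]
a=cv2.resize(c[105:180,110:265],None,fx=5,fy=5,interpolation=2)[:,:775]
b=cv2.resize(c[185:242,378:434],None,fx=4,fy=4,interpolation=2)
o=np.zeros((600,775,3),np.uint8);o[:a.shape[0],:a.shape[1]]=a
b=b[:225];o[375:375+b.shape[0],:b.shape[1]]=b
k=cv2.resize(c[212:236,290:314],None,fx=9,fy=9,interpolation=2);o[375:375+216,300:516]=k
cv2.imwrite("pics/c1.png",o)
E
```

```text
rim 603 (array([601.3, 220.8]), array([334.8,  12.6]), 81.5) [600.  217.9 114.8]
roof 3818 (array([668.7, 227.4]), array([395. , 136.9]), 81.5) [675.  217.8  90. ]
jarcaps 905 (array([622.8, 222.6]), array([346.7,  56.2]), 84.4) [624.9 235.7  76.4]
trayrim 464 (array([ 465.5, -125.5]), array([170.8, 210.1]), 80.5) [ 459.9 -135.    21.9]
bottle 180 (array([439.1, -85.7]), array([33.9, 33.6]), 87.3) [439.5 -84.5  68.9]
tub 331 (array([359.5, 280.1]), array([114. , 114.8]), 12.7) [358.1 284.2  54.5]
timer 1057 (array([ 467.3, -370.2]), array([109.1, 110.2]), 79.8) [ 462.9 -360.7   37.2]
knobdisc 207 (array([ 470.3, -370.2]), array([82.9, 88.1]), 85.3) [ 470.  -363.6   44.2]
knobbar 98 (array([ 467.1, -370.2]), array([13. , 45.9]), 55.0) [ 468.5 -369.1   69.2]
beaker 194 (array([662.7, -84.6]), array([60.8, 62.7]), 89.1) [673.1 -89.3  71. ]
flask 596 (array([ 644.6, -233.9]), array([70.3, 62.1]), 49.2) [ 638.9 -227.5   57.4]
blue 204 (array([460.2, 120.2]), array([37.7, 38. ]), 29.6) [459.8 118.6  49.5]
```

View pics/c1.png

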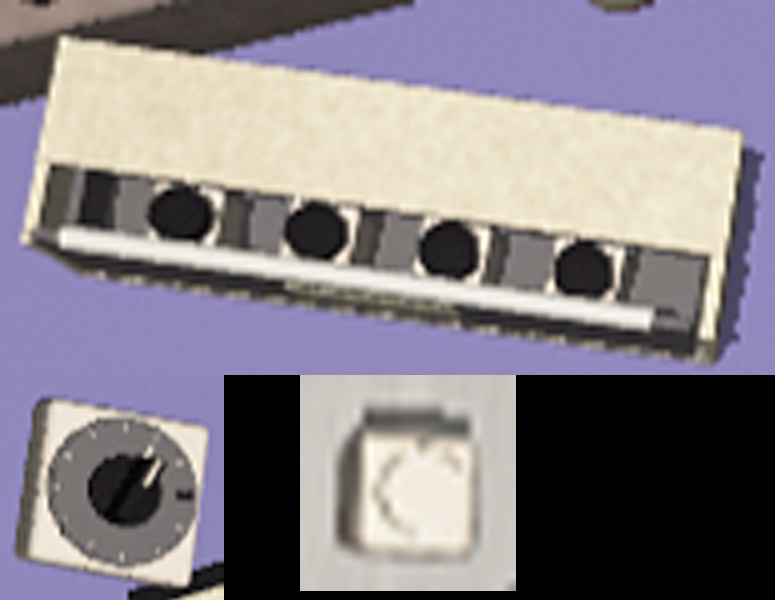

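```bash
cat >> h.py <<'E'
G=154.7
def pose(yaw,tilt=0):
    "tool down, x_tool at yaw deg, then tipped +tilt about tool y"
    c,s=np.cos(np.radians(yaw)),np.sin(np.radians(yaw))
    return R.from_matrix(np.array([[c,s,0],[s,-c,0],[0,0,-1]]))*R.from_euler('y',tilt,degrees=True)
def plan(g,yaw=None,tilt=0,T=None,Rt=None):
    "grasp-point target; returns turn (deg, tool) then slide (cm) in turned tool axes"
    from rig import env
    s=env.sense(); t=np.array(s["tcp_pos"]) if T is None else T
    r=R.from_rotvec(s["tool_rot"]) if Rt is None else Rt
    q=r if yaw is None else pose(yaw,tilt)
    tt=np.array(g,float)-q.apply([0,0,G])
    print("turn",(r.inv()*q).as_rotvec(degrees=True).round(1),"slide",(q.inv().apply(tt-t)/10).round(2))
    return tt,q
def st():
    from rig import env
    s=env.sense(); r=R.from_rotvec(s["tool_rot"]); g=np.array(s["tcp_pos"])+r.apply([0,0,G])
    m=r.as_matrix()
    print("t",round(s["t"],1),"grasp",g.round(1),"yaw",np.degrees(np.arctan2(m[1,0],m[0,0])).round(1),"z",m[:,2].round(2),"w",round(s["grip_width"],1),"gf",round(s["grasp_force"],1),"F",np.round(s["force"],1))
E
python3 - <<'E'
from h import *
d=dict(np.load("/tmp/top0.npz"));P=cloud(d)
k=lambda x,y:(110+x/5-.4,105+y/5-.4)
for n,x,y,z in(("rimL",60,238,114),("rimR",652,318,114),("c1",183,212,78),("c2",317,229,78),("c3",450,248,78),("c4",585,266,78)):
    print(n,ray(d,*k(x,y),z)[0].round(1))
m=P[105:180,110:265].reshape(-1,3);q=m[(m[:,2]>108)&(m[:,2]<120)]
y=(q-[0,0,0])@np.array([.148,.989,0]);x=q@np.array([.989,-.148,0])
print("rim h-frame",np.percentile(x,[2,50,98]).round(1),np.percentile(y,[1,50,99]).round(1))
q=m[(m[:,2]>86)&(m[:,2]<94)];x=q@np.array([.989,-.148,0]);y=q@np.array([.148,.989,0]);print("roof",np.percentile(x,[.5,1,2,5,99.5]).round(1),np.percentile(y,[.5,99.5]).round(1))
# index & pointer
c=np.array([467.1,-370.2])
g=cv2.cvtColor(d["color"],cv2.COLOR_RGB2GRAY)
kk=lambda x,y:(378+x/4-.375,185+(y-375)/4-.375)
mk=ray(d,*kk(185,494),36)[0,:2]; pt=ray(d,*kk(150,470),45)[0,:2]
for n,a in(("mark",mk),("ptr",pt)): v=a-c;print(n,a.round(1),np.hypot(*v).round(1),np.degrees(np.arctan2(v[1],v[0])).round(1))
t,r=plan([439,-86,130],-9)
plan([439,-86,54],-9,T=t,Rt=r)
E
```

```text
rimL [623.3 369.5 114. ]
rimR [580.6  72.8 114. ]
c1 [644.9 319.4  78. ]
c2 [635.4 249.2  78. ]
c3 [624.8 179.6  78. ]
c4 [614.8 109.2  78. ]
rim h-frame [556.2 561.5 567.7] [152.4 306.3 466.7]
roof [559.8 564.5 581.  604.6 693.1] [127.5 515.7]
mark [ 466.5 -413.9] 43.7 -90.8
ptr [ 482.1 -387.6] 23.0 -49.3
turn [-0.1  0.  33.2] slide [ 15.94 -42.29  11.95]
turn [0. 0. 0.] slide [0.  0.  7.6]
```

{"name": "jog_arm", "arguments": {"rotation": [[0, 0, 8.3], [0, 0, 8.3], [0, 0, 8.3], [0, 0, 8.3], [0, 0, 0]], "slide": [[0, 0, 0], [0, 0, 0], [0, 0, 0], [0, 0, 0], [0, -3, 0]], "jaw": [0, 0, 0, 0, 0], "force": 50}}

```text
t: 0.72
tcp_pos: [219.8, -449.6, 404.0]
tool_rot: [-3.131, 0.25, 0.0]
force: [0.0, 0.8, 0.7]
grip_width: 85.2
grasp_force: 0.0
```

{"name": "jog_arm", "arguments": {"rotation": [[0, 0, 0], [0, 0, 0], [0, 0, 0], [0, 0, 0], [0, 0, 0]], "slide": [[2, -5, 0], [2, -5, 0], [2, -5, 0], [2, -5, 0], [2, -5, 0]], "jaw": [0, 0, 0, 0, 0]}}

```text
t: 1.35
tcp_pos: [358.4, -216.2, 404.6]
tool_rot: [-3.132, 0.246, 0.0]
force: [1.0, -0.2, 0.1]
grip_width: 85.7
grasp_force: 0.0
```

{"name": "jog_arm", "arguments": {"rotation": [[0, 0, 0], [0, 0, 0], [0, 0, 0], [0, 0, 0], [0, 0, 0]], "slide": [[2, -5, 0], [2, -4, 2], [2, -4, 2], [0, -1, 2], [0, 0, 0]], "jaw": [0, 0, 0, 0, 0]}}

```text
t: 1.98
tcp_pos: [438.9, -88.2, 343.6]
tool_rot: [-3.131, 0.243, 0.005]
force: [-0.1, 0.9, -0.3]
grip_width: 85.3
grasp_force: 0.0
```

```bash
python3 -c "
from h import *
st();plan([439,-86,54],-9)"
```

```text
t 2.0 grasp [438.4 -88.  188.9] yaw -8.9 z [-0.  0. -1.] w 85.3 gf 0.0 F [-0.1  0.9 -0.3]
turn [-0.1  0.2  0.1] slide [-0.02 -0.22 13.49]
```

{"name": "jog_arm", "arguments": {"rotation": [[0, 0, 0], [0, 0, 0], [0, 0, 0], [0, 0, 0], [0, 0, 0]], "slide": [[0, -0.2, 4], [0, 0, 4], [0, 0, 3], [0, 0, 2.3], [0, 0, 0]], "jaw": [0, 0, 0, 0, 0]}}

```text
t: 2.6
tcp_pos: [439.2, -87.6, 211.5]
tool_rot: [-3.131, 0.247, 0.003]
force: [0.6, 1.2, 0.7]
grip_width: 85.2
grasp_force: 0.0
```

{"name": "jog_arm", "arguments": {"rotation": [[0, 0, 0], [0, 0, 0], [0, 0, 0], [0, 0, 0], [0, 0, 0]], "slide": [[0, 0, 0], [0, 0, 0], [0, 0, 0], [0, 0, 0], [0, 0, 0]], "jaw": [180, 255, 255, 255, 255]}}

```text
t: 3.22
tcp_pos: [439.5, -87.0, 212.6]
tool_rot: [3.131, -0.245, 0.002]
force: [-1.2, -0.4, 6.4]
grip_width: 33.6
grasp_force: 49.0
```

{"name": "jog_arm", "arguments": {"rotation": [[0, 0, 0], [0, 0, 0], [0, 0, 0], [0, 0, 0], [0, 0, 0]], "slide": [[0, 0, 0], [0, 0, 0], [0, 0, 0], [0, 0, -1], [0, 0, -2]], "jaw": [255, 255, 255, 255, 255]}}

```text
t: 3.85
tcp_pos: [439.1, -86.8, 242.2]
tool_rot: [-3.131, 0.246, 0.002]
force: [-1.0, -0.1, -0.8]
grip_width: 33.6
grasp_force: 49.1
```

```bash
python3 -c "
from h import *
st();t,r=plan([439,-86,200],-9);t,r=plan([359.5,280,200],-9,T=t,Rt=r);plan([359.5,280,59],-9,T=t,Rt=r)"
```

```text
t 3.9 grasp [438.9 -86.7  87.5] yaw -9.0 z [-0.  0. -1.] w 33.6 gf 49.1 F [-1.  -0.1 -0.8]
turn [-0.   0.1  0. ] slide [ -0.02  -0.08 -11.25]
turn [0. 0. 0.] slide [-13.58 -34.91   0.  ]
turn [0. 0. 0.] slide [ 0.   0.  14.1]
```

{"name": "jog_arm", "arguments": {"rotation": [[0, 0, 0], [0, 0, 0], [0, 0, 0], [0, 0, 0], [0, 0, 0]], "slide": [[0, 0, -3.5], [0, 0, -3.5], [0, -1, -3.2], [-2, -4, 0], [-2, -5, 0]], "jaw": [255, 255, 255, 255, 255]}}

```text
t: 4.47
tcp_pos: [414.7, 18.9, 344.6]
tool_rot: [3.132, -0.249, 0.002]
force: [-0.2, 0.6, -0.2]
grip_width: 33.3
grasp_force: 49.2
```

{"name": "jog_arm", "arguments": {"rotation": [[0, 0, 0], [0, 0, 0], [0, 0, 0], [0, 0, 0], [0, 0, 0]], "slide": [[-2, -5, 0], [-2, -5, 0], [-2, -5, 0], [-2, -5, 0], [-1.6, -4, 0]], "jaw": [255, 255, 255, 255, 255]}}

```text
t: 5.1
tcp_pos: [357.0, 272.0, 344.4]
tool_rot: [-3.132, 0.244, -0.001]
force: [0.6, -1.0, -0.1]
grip_width: 33.3
grasp_force: 49.2
```

```bash
python3 -c "
from h import *
st();plan([359.5,280,59],-9)"
```

```text
t 5.1 grasp [357.1 272.  189.7] yaw -8.9 z [ 0.  0. -1.] w 33.3 gf 49.2 F [ 0.6 -1.  -0.1]
turn [-0.  -0.   0.1] slide [ 0.13 -0.83 13.07]
```

{"name": "jog_arm", "arguments": {"rotation": [[0, 0, 0], [0, 0, 0], [0, 0, 0], [0, 0, 0], [0, 0, 0]], "slide": [[0.1, -0.8, 0], [0, 0, 4], [0, 0, 4], [0, 0, 3], [0, 0, 2]], "jaw": [255, 255, 255, 255, 255]}}

```text
t: 5.72
tcp_pos: [360.5, 277.1, 212.9]
tool_rot: [3.131, -0.247, -0.002]
force: [0.0, -1.2, -0.3]
grip_width: 33.0
grasp_force: 54.3
```

{"name": "jog_arm", "arguments": {"rotation": [[0, 0, 0], [0, 0, 0], [0, 0, 0], [0, 0, 0], [0, 0, 0]], "slide": [[0, 0, 0], [0, 0, 0], [0, 0, 0], [0, 0, 0], [0, 0, 0]], "jaw": [255, 255, 110, 110, 110]}}

```text
t: 6.35
tcp_pos: [360.3, 277.9, 213.9]
tool_rot: [-3.132, 0.246, -0.001]
force: [0.6, -0.6, -0.3]
grip_width: 48.4
grasp_force: 0.0
```

{"name": "jog_arm", "arguments": {"rotation": [[0, 0, 0], [0, 0, 0], [0, 0, 0], [0, 0, 0], [0, 0, 0]], "slide": [[0, 0, 0], [0, 0, -3], [0, 0, -4], [0, 0, -4], [0, 0, -3]], "jaw": [110, 110, 110, 255, 255]}}

```text
t: 6.98
tcp_pos: [360.1, 277.9, 355.4]
tool_rot: [-3.131, 0.246, -0.002]
force: [0.2, 0.5, -1.1]
grip_width: 12.4
grasp_force: 0.0
```

```bash
python3 -c "
from h import *
st()
d=look('top');P=cloud(d)
m=P[225:290,130:200].reshape(-1,3);q=m[(m[:,2]>58)&(m[:,2]<90)];print('bottle',len(q),rect(q) if len(q) else 0)
m=P[160:270,265:365].reshape(-1,3);q=m[(m[:,2]>17)&(m[:,2]<27)];print('tray',rect(q))
# behind rim
n=np.array([.989,-.145]);c=np.array([601.5,221]);e=c+18*n+0
t,r=plan([e[0],e[1],200],-8.3);plan([e[0],e[1],121],-8.3,T=t,Rt=r)"
```

```text
t 7.0 grasp [360.3 278.  200.7] yaw -9.0 z [ 0.  0. -1.] w 12.4 gf 0.0 F [ 0.2  0.5 -1.1]
bottle 160 (array([359. , 263.9]), array([ 61.8, 135.5]), 79.1)
tray (array([ 484.5, -130.1]), array([183.7, 319. ]), 76.4)
turn [-0.2 -0.3 -0.7] slide [26.47  2.18  0.39]
turn [0. 0. 0.] slide [0.  0.  7.9]
```

{"name": "jog_arm", "arguments": {"rotation": [[0, 0, 0], [0, 0, 0], [0, 0, 0], [0, 0, 0], [0, 0, 0]], "slide": [[5, 0, 0], [6, 0.6, 0], [6, 0.6, 0], [6, 0.5, 0], [4.1, 0.5, 0]], "jaw": [255, 255, 255, 255, 255]}}

```text
t: 7.65
tcp_pos: [626.5, 212.9, 352.9]
tool_rot: [3.132, -0.247, -0.001]
force: [-0.5, 0.9, -0.0]
grip_width: -0.0
grasp_force: 0.0
```

{"name": "jog_arm", "arguments": {"rotation": [[0, 0, 0], [0, 0, 0], [0, 0, 0], [0, 0, 0], [0, 0, 0]], "slide": [[0, 0, 2], [0, 0, 3], [0, 0, 2], [0, 0, 1.1], [0, 0, 0]], "jaw": [255, 255, 255, 255, 255]}}

```text
t: 8.28
tcp_pos: [624.5, 213.9, 272.2]
tool_rot: [3.132, -0.246, -0.002]
force: [0.4, 0.8, 0.1]
grip_width: -0.3
grasp_force: 0.0
```

```bash
python3 -c "
from h import *
st();plan([601.5+24*.989,221-24*.145,120],-9)"
```

```text
t 8.3 grasp [624.3 213.9 117.5] yaw -9.0 z [-0. -0. -1.] w -0.3 gf 0.0 F [0.4 0.8 0.1]
turn [0.  0.1 0. ] slide [ 0.02 -0.37 -0.25]
```

{"name": "jog_arm", "arguments": {"rotation": [[0, 0, 0], [0, 0, 0], [0, 0, 0], [0, 0, 0], [0, 0, 0]], "slide": [[-0.7, 0, 0], [-0.7, 0, 0], [-0.7, 0, 0], [-0.7, 0, 0], [-0.7, 0, 0.1]], "jaw": [255, 255, 255, 255, 255]}}

```text
t: 8.9
tcp_pos: [589.5, 219.4, 271.9]
tool_rot: [-3.132, 0.246, -0.001]
force: [6.5, -0.1, -4.1]
grip_width: 0.1
grasp_force: 2.7
```

{"name": "jog_arm", "arguments": {"rotation": [[0, 0, 0], [0, 0, 0], [0, 0, 0], [0, 0, 0], [0, 0, 0]], "slide": [[-0.7, 0, 0.2], [-0.7, 0, 0.3], [-0.6, 0, 0.4], [-0.6, 0, 0.4], [-0.5, 0, 0.3]], "jaw": [255, 255, 255, 255, 255]}}

```text
t: 9.52
tcp_pos: [560.6, 223.8, 257.8]
tool_rot: [-3.131, 0.246, -0.016]
force: [20.8, -7.2, 11.0]
grip_width: -0.3
grasp_force: 10.9
```

```bash
python3 -c "
from h import *
st();d=look('scene','s1',(190,180,370,370),3)"
```

```text
t 9.5 grasp [562.1 223.8 103.1] yaw -9.0 z [ 0.01 -0.   -1.  ] w -0.3 gf 10.9 F [20.8 -7.2 11. ]
```

View pics/s1.png

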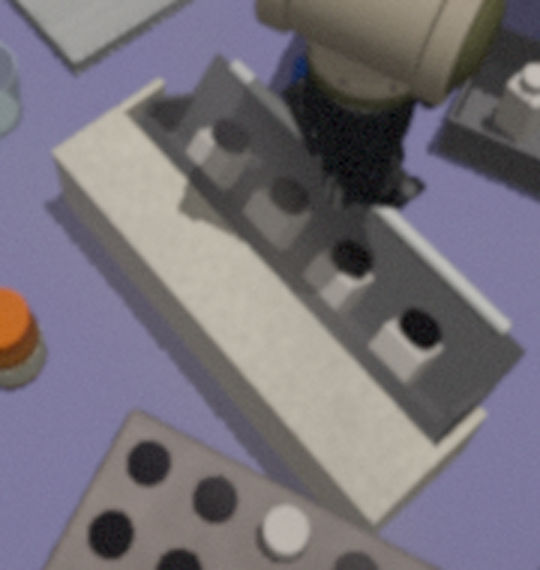

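{"name": "jog_arm", "arguments": {"rotation": [[0, 0, 0], [0, 0, 0], [0, 0, 0], [0, 0, 0], [0, 0, 0]], "slide": [[0.8, 0, 0], [0.3, 0, -1], [0, 0, -4], [0, 0, -5], [-2, 3, -2]], "jaw": [255, 255, 255, 100, 85]}}

```text
t: 10.2
tcp_pos: [545.6, 196.6, 378.6]
tool_rot: [-3.131, 0.243, -0.006]
force: [0.3, 0.1, 0.3]
grip_width: 36.1
grasp_force: 0.0
```

{"name": "jog_arm", "arguments": {"rotation": [[0, 0, 0], [0, 0, 0], [0, 0, 0], [0, 0, 0], [0, 0, 0]], "slide": [[-3.5, 5, 0], [-3.5, 5, 0], [-3.5, 5, 0], [-3.5, 5, 0], [0, 0, 0]], "jaw": [85, 85, 85, 85, 85]}}

```text
t: 10.82
tcp_pos: [374.3, 18.9, 376.1]
tool_rot: [-3.131, 0.252, 0.001]
force: [0.2, -0.4, -0.2]
grip_width: 56.9
grasp_force: 0.0
```

```bash
python3 -c "
from h import *
st();d=look('top','t1',(105,105,275,185),4);np.savez('/tmp/t1.npz',**d);P=cloud(d)
m=P[105:185,105:275].reshape(-1,3);x=(m[:,:2]-[601.5,221])@np.array([.989,-.145]);y=(m[:,:2]-[601.5,221])@np.array([.145,.989])
q=(x<-40)&(x>-80)&(m[:,2]>70);print('rim',np.percentile(x[q],[2,50,98]).round(1),np.percentile(m[q,2],[50,98]).round(1))
m=P[160:270,265:365].reshape(-1,3);q=m[(m[:,2]>17)&(m[:,2]<27)];print('tray',rect(q))
"
```

```text
t 10.8 grasp [374.2  18.9 221.4] yaw -9.2 z [-0.  0. -1.] w 56.9 gf 0.0 F [ 0.2 -0.4 -0.2]
rim [-62.4 -50.1 -40.4] [83.4 95.4]
tray (array([ 485.2, -130.2]), array([182.9, 314.8]), 76.7)
```

View pics/t1.png

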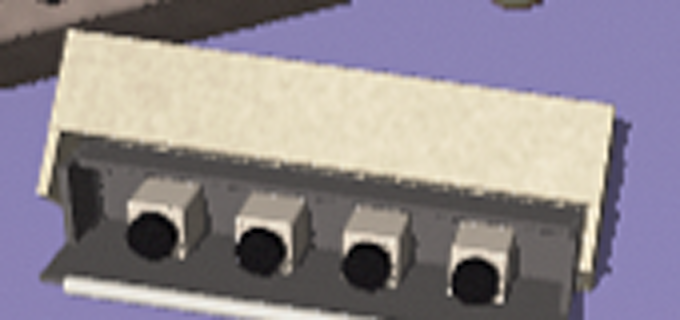

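```bash
cat >> h.py <<'E'
HX=np.array([.989,-.145,0]);HY=np.array([.145,.989,0]);RIM=np.array([601.5,221,110])
AX=-np.sin(.7)*HX+np.array([0,0,np.cos(.7)])
def caps(d):
    hsv=cv2.cvtColor(d["color"],cv2.COLOR_RGB2GRAY)[105:185,105:275]
    n,l,s,c=cv2.connectedComponentsWithStats((hsv<30).astype(np.uint8))
    out=[]
    for i in range(1,n):
        if 60<s[i,4]<260 and .6<s[i,2]/s[i,3]<1.6:
            p=ray(d,c[i,0]+105,c[i,1]+105,77)[0]; v=p-RIM; out.append(p); print(s[i,4],p.round(1),"h",round(v@HX,1),round(v@HY,1))
    return out
E
python3 - <<'E'
from h import *
d=dict(np.load("/tmp/t1.npz"));c=sorted(caps(d),key=lambda p:p[1])
P=cloud(d)
for p in c:
    uv=d["K"]@(d["pose"][:3,:3].T@(p-d["pose"][:3,3]));u,v=(uv[:2]/uv[2]).astype(int);print(P[v-1:v+2,u-1:u+2].reshape(-1,3).mean(0).round(1))
g=c[0]-8*AX
print(g); t,r=plan(g+100*AX,-8.3,40)
E
```

```text
101 [600.7 327.7  77. ] h -16.3 105.4
102 [590.7 257.3  77. ] h -15.9 34.3
98 [580.4 187.8  77. ] h -16.0 -35.9
101 [569.5 117.8  77. ] h -16.7 -106.7
[569.3 118.2  79.6]
[580.  187.9  80.9]
[591.  257.9  80.6]
[602.  328.1  80.6]
[574.61651765 117.04060335  70.8812625 ]
turn [ 0.3 40.  -0.8] slide [ -5.63 -12.51   9.69]
```

{"name": "jog_arm", "arguments": {"rotation": [[0, 10, 0], [0, 10, 0], [0, 10, 0], [0, 10, -0.8], [0, 0, 0]], "slide": [[0, 0, 0], [0, 0, 0], [0, 0, 0], [0, 0, 0], [-1, -2.5, 0]], "jaw": [85, 85, 85, 85, 85]}}

```text
t: 11.5
tcp_pos: [372.8, 46.6, 369.4]
tool_rot: [2.892, -0.207, 1.056]
force: [-0.1, -0.0, -0.7]
grip_width: 56.8
grasp_force: 0.0
```

{"name": "jog_arm", "arguments": {"rotation": [[0, 0, 0], [0, 0, 0], [0, 0, 0], [0, 0, 0], [0, 0, 0]], "slide": [[-2.6, -4, 3], [-2, -4, 3], [0, -2, 3], [0, 0, 0], [0, 0, 0]], "jaw": [85, 85, 85, 85, 85]}}

```text
t: 12.12
tcp_pos: [405.8, 117.5, 290.9]
tool_rot: [2.885, -0.215, 1.042]
force: [-0.3, 0.0, -0.4]
grip_width: 57.2
grasp_force: 0.0
```

```bash
python3 -c "
from h import *
st();plan(np.array([569.5,118.2,80.5])-8*AX,-8.3,40)"
```

```text
t 12.1 grasp [503.4 100.5 172. ] yaw -8.1 z [ 0.63 -0.11 -0.77] w 57.2 gf 0.0 F [-0.3  0.  -0.4]
turn [1.  0.2 0.1] slide [-1.13 -2.43 11.85]
```

{"name": "jog_arm", "arguments": {"rotation": [[1, 0, 0], [0, 0, 0], [0, 0, 0], [0, 0, 0], [0, 0, 0]], "slide": [[-1.1, -2.5, 0], [0, 0, 3], [0, 0, 2], [0, 0, 1], [0, 0, 0]], "jaw": [85, 85, 85, 85, 85]}}

```text
t: 12.75
tcp_pos: [439.4, 137.0, 237.6]
tool_rot: [2.9, -0.21, 1.05]
force: [0.2, 0.3, 0.4]
grip_width: 56.9
grasp_force: 0.0
```

```bash
python3 -c "
from h import *
st();plan(np.array([569.5,118.2,80.5])-8*AX,-8.3,40)"
```

```text
t 12.8 grasp [537.3 122.5 118.7] yaw -8.2 z [ 0.63 -0.09 -0.77] w 56.9 gf 0.0 F [0.2 0.3 0.4]
turn [0.1 0.2 0.1] slide [-0.02 -0.01  5.81]
```

{"name": "jog_arm", "arguments": {"rotation": [[0, 0, 0], [0, 0, 0], [0, 0, 0], [0, 0, 0], [0, 0, 0]], "slide": [[0, 0, 2], [0, 0, 2], [0, 0, 1.2], [0, 0, 0.6], [0, 0, 0]], "jaw": [85, 85, 85, 85, 85]}}

```text
t: 13.38
tcp_pos: [481.5, 130.4, 202.5]
tool_rot: [2.911, -0.206, 1.029]
force: [0.8, -0.3, -0.2]
grip_width: 56.8
grasp_force: 0.0
```

{"name": "jog_arm", "arguments": {"rotation": [[0, 0, 0], [0, 0, 0], [0, 0, 0], [0, 0, 0], [0, 0, 0]], "slide": [[0, 0, 0], [0, 0, 0], [0, 0, 0], [0, 0, 0], [0, 0, 0]], "jaw": [255, 255, 255, 255, 255], "force": 60}}

```text
t: 14.0
tcp_pos: [481.4, 130.5, 202.9]
tool_rot: [2.911, -0.206, 1.03]
force: [-4.0, 0.5, 7.2]
grip_width: 35.9
grasp_force: 59.5
```

```bash
python3 -c "
from h import *
st()"
```

```text
t 14.0 grasp [577.7 116.8  82.6] yaw -8.1 z [ 0.62 -0.09 -0.78] w 35.9 gf 59.5 F [-4.   0.5  7.2]
```

```bash
python3 -c "
from h import *
from rig import env
print(np.round(env.sense()['joint_positions'],2))"
```

```text
[ 0.05  0.48  1.94 -1.16  0.13  2.88]
```

{"name": "jog_arm", "arguments": {"rotation": [[0, 0, 0], [0, 0, 0], [0, 0, 0], [0, 0, 0], [0, 0, 0]], "slide": [[0, 0, -1], [0, 0, -2], [0, 0, -3], [0, 0, -3], [0, 0, -3]], "jaw": [255, 255, 255, 255, 255]}}

```text
t: 14.62
tcp_pos: [406.1, 141.1, 296.3]
tool_rot: [2.912, -0.206, 1.027]
force: [0.0, 0.3, -0.6]
grip_width: 35.9
grasp_force: 62.1
```

```bash
python3 -c "
from h import *
from rig import env
print(np.round(env.sense()['joint_positions'],2));st()
look('scene','s2',(170,130,360,330),3)"
```

```text
[ 0.09  0.17  2.05 -0.53  0.29  2.26]
t 14.6 grasp [502.2 127.5 175.9] yaw -8.1 z [ 0.62 -0.09 -0.78] w 35.9 gf 62.1 F [ 0.   0.3 -0.6]
```

View pics/s2.png

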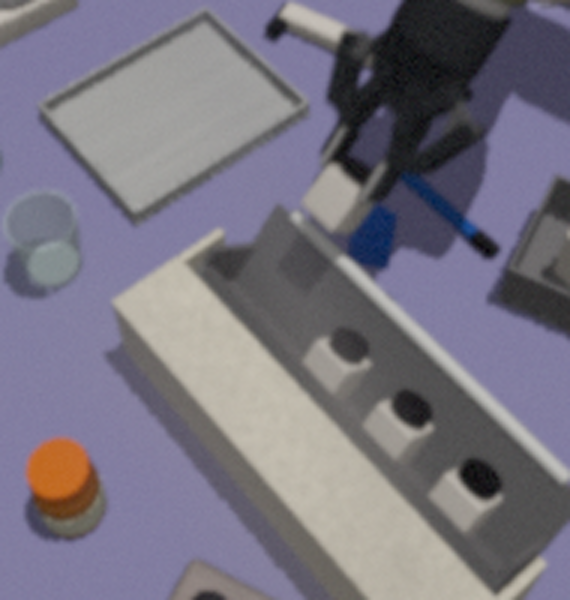

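```bash
cat >> h.py <<'E'
def tray(n="scene",d=None):
    d=d or look(n); P=cloud(d).reshape(-1,3)
    q=P[(P[:,2]>15)&(P[:,2]<27)&(P[:,0]>320)&(P[:,0]<620)&(P[:,1]>-250)&(P[:,1]<10)]
    for _ in range(2):
        c=np.median(q,0); q=q[np.hypot(*(q-c)[:,:2].T)<150]
    print("tray",len(q),rect(q)); return q
def spot(c,yaw,lx,ly,z):
    a=np.radians(yaw); return [c[0]+lx*np.cos(a)-ly*np.sin(a),c[1]+lx*np.sin(a)+ly*np.cos(a),z]
E
python3 -c "
from h import *
tray()
# place slot far+left
g=spot((465.5,-125.5),-9.5,45,37,54);print(g)
t,r=plan([g[0],g[1],140],-9);plan(g,-9,T=t,Rt=r)
"
```

```text
tray 450 (array([ 451.4, -120.7]), array([173.9, 246.5]), 80.6)
[np.float64(515.9896134860205), np.float64(-96.43457500685294), 54]
turn [ -0.4 -39.1   0.9] slide [14.58 21.77  0.27]
turn [0. 0. 0.] slide [0.  0.  8.6]
```

{"name": "jog_arm", "arguments": {"rotation": [[0, -9.7, 0], [0, -9.7, 0], [0, -9.7, 0], [0, -9.8, 0.9], [0, 0, 0]], "slide": [[0, 0, 0], [0, 0, 0], [0, 0, 0], [0, 0, 0], [3, 4, 0]], "jaw": [255, 255, 255, 255, 255]}}

```text
t: 15.35
tcp_pos: [430.6, 97.1, 294.9]
tool_rot: [3.13, -0.244, 0.006]
force: [1.2, 0.2, -1.0]
grip_width: 35.8
grasp_force: 62.1
```

{"name": "jog_arm", "arguments": {"rotation": [[0, 0, 0], [0, 0, 0], [0, 0, 0], [0, 0, 0], [0, 0, 0]], "slide": [[3, 4.5, 0], [3, 4.5, 0], [3, 4.5, 0], [2.5, 4, 0], [0, 0, 0]], "jaw": [255, 255, 255, 255, 255]}}

```text
t: 15.98
tcp_pos: [517.2, -97.3, 295.3]
tool_rot: [3.129, -0.255, 0.009]
force: [-1.2, 1.1, -0.7]
grip_width: 36.3
grasp_force: 62.1
```

```bash
python3 -c "
from h import *
st();d=look('top');tray(d=d);tray()
plan([516,-96.4,55],-9)
"
```

```text
t 16.0 grasp [518.  -97.7 140.6] yaw -9.3 z [ 0.01 -0.   -1.  ] w 36.3 gf 62.1 F [-1.2  1.1 -0.7]
tray 7 (array([547.2, -53.7]), array([ 1.7, 56. ]), 80.2)
tray 345 (array([ 469.2, -123.8]), array([172.4, 210.5]), 80.6)
turn [ 0.  -0.3 -0.2] slide [-0.    0.19  8.58]
```

{"name": "jog_arm", "arguments": {"rotation": [[0, 0, 0], [0, 0, 0], [0, 0, 0], [0, 0, 0], [0, 0, 0]], "slide": [[0, 0, 2.5], [0, 0, 2.5], [0, 0, 2], [0, 0, 1], [0, 0, 0.3]], "jaw": [255, 255, 255, 255, 255]}}

```text
t: 16.7
tcp_pos: [517.1, -93.8, 213.9]
tool_rot: [3.131, -0.248, 0.011]
force: [0.3, 3.7, 8.5]
grip_width: 35.8
grasp_force: 63.2
```

{"name": "jog_arm", "arguments": {"rotation": [[0, 0, 0], [0, 0, 0], [0, 0, 0], [0, 0, 0], [0, 0, 0]], "slide": [[0, 0, 0.2], [0, 0, 0.2], [0, 0, 0.2], [0, 0, 0], [0, 0, 0]], "jaw": [255, 255, 255, 255, 255]}}

```text
t: 17.32
tcp_pos: [518.8, -94.4, 211.6]
tool_rot: [3.129, -0.248, 0.026]
force: [3.9, 4.0, 21.7]
grip_width: 35.6
grasp_force: 65.9
```

```bash
python3 -c "
from h import *
st()
"
```

```text
t 17.3 grasp [521.3 -95.   56.9] yaw -9.1 z [ 0.02 -0.   -1.  ] w 35.6 gf 65.9 F [ 3.9  4.  21.7]
```

{"name": "jog_arm", "arguments": {"rotation": [[0, 0, 0], [0, 0, 0], [0, 0, 0], [0, 0, 0], [0, 0, 0]], "slide": [[0, 0, -0.3], [0, 0, 0], [0, 0, 0], [0, 0, 0], [0, 0, -1]], "jaw": [255, 85, 85, 85, 85]}}

```text
t: 17.95
tcp_pos: [516.7, -94.3, 220.4]
tool_rot: [3.132, -0.248, 0.008]
force: [-0.5, -0.2, 0.7]
grip_width: 57.2
grasp_force: 0.0
```

{"name": "jog_arm", "arguments": {"rotation": [[0, 0, 0], [0, 0, 0], [0, 0, 0], [0, 0, 0], [0, 0, 0]], "slide": [[0, 0, -4], [0, 0, -6], [0, 0, -5], [0, -4, 0], [-2, -5, 0]], "jaw": [85, 85, 85, 85, 85]}}

```text
t: 18.58
tcp_pos: [510.4, -1.6, 371.5]
tool_rot: [3.131, -0.251, 0.014]
force: [0.5, -0.0, -0.3]
grip_width: 56.9
grasp_force: 0.0
```

```bash
python3 -c "
from h import *
st();d=look('top','t2',(260,150,370,270),4);tray();caps(d)
g=np.array([580,187.9,80.5])-10*AX
t,r=plan(g+100*pose(-8.3,20).apply([0,0,-1]),-8.3,20);
"
```

```text
t 18.6 grasp [511.7  -1.9 216.8] yaw -9.2 z [ 0.01 -0.   -1.  ] w 56.9 gf 0.0 F [ 0.5 -0.  -0.3]
tray 378 (array([ 469.9, -123.9]), array([172.1, 209.7]), 80.8)
101 [600.7 327.7  77. ] h -16.3 105.4
102 [590.7 257.3  77. ] h -15.9 34.3
100 [580.3 188.   77. ] h -16.2 -35.7
turn [ 0.1 19.6 -0.5] slide [ -5.55 -19.48   4.27]
```

View pics/t2.png

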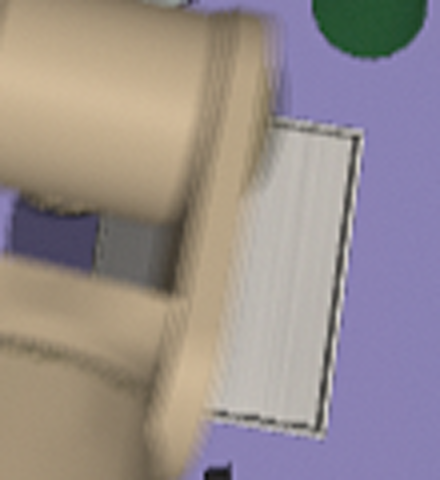

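{"name": "jog_arm", "arguments": {"rotation": [[0, 9.8, 0], [0, 9.8, -0.5], [0, 0, 0], [0, 0, 0], [0, 0, 0]], "slide": [[0, 0, 0], [0, 0, 0], [-2, -5, 0], [-2, -5, 1], [-1, -5, 1]], "jaw": [85, 85, 85, 85, 85]}}

```text
t: 19.3
tcp_pos: [492.5, 153.2, 334.5]
tool_rot: [3.057, -0.23, 0.54]
force: [1.2, 0.1, 0.4]
grip_width: 56.8
grasp_force: 0.0
```

{"name": "jog_arm", "arguments": {"rotation": [[0, 0, 0], [0, 0, 0], [0, 0, 0], [0, 0, 0], [0, 0, 0]], "slide": [[-0.5, -4.5, 2], [0, 0, 0], [0, 0, 0], [0, 0, 0], [0, 0, 0]], "jaw": [85, 85, 85, 85, 85]}}

```text
t: 19.92
tcp_pos: [501.9, 195.4, 314.2]
tool_rot: [3.057, -0.231, 0.54]
force: [0.5, -0.4, -0.1]
grip_width: 56.9
grasp_force: 0.0
```

```bash
python3 -c "
from h import *
st();d=look('scene','s3',(165,120,285,210),5);g=np.array([580,187.9,80.5])-10*AX
plan(g,-8.3,20)
from rig import env
print(np.round(env.sense()['joint_positions'],2))
"
```

```text
t 19.9 grasp [554.3 187.1 168.9] yaw -8.6 z [ 0.34 -0.05 -0.94] w 56.9 gf 0.0 F [ 0.5 -0.4 -0.1]
turn [ 0.2 -0.  -0.3] slide [-0.28 -0.37 10.1 ]
[ 0.17  0.39  1.66 -0.16  0.77  1.99]
```

View pics/s3.png

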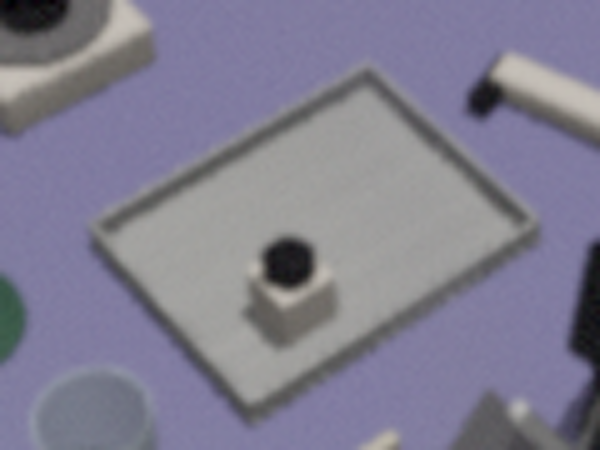

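{"name": "jog_arm", "arguments": {"rotation": [[0, 0, 0], [0, 0, 0], [0, 0, 0], [0, 0, 0], [0, 0, 0]], "slide": [[-0.3, -0.4, 2], [0, 0, 3], [0, 0, 2.5], [0, 0, 1.6], [0, 0, 1]], "jaw": [85, 85, 85, 85, 85]}}

```text
t: 20.6
tcp_pos: [534.0, 195.0, 217.3]
tool_rot: [3.058, -0.229, 0.539]
force: [-0.3, 0.6, -0.5]
grip_width: 57.3
grasp_force: 0.0
```

{"name": "jog_arm", "arguments": {"rotation": [[0, 0, 0], [0, 0, 0], [0, 0, 0], [0, 0, 0], [0, 0, 0]], "slide": [[0, 0, 0], [0, 0, 0], [0, 0, 0], [0, 0, 0], [0, 0, 0]], "jaw": [85, 255, 255, 255, 255]}}

```text
t: 21.22
tcp_pos: [533.7, 195.4, 218.8]
tool_rot: [3.058, -0.228, 0.541]
force: [-3.7, 0.6, 6.5]
grip_width: 36.4
grasp_force: 60.6
```

```bash
python3 -c "
from h import *
st();g=np.array([580,187.9,80.5])-10*AX
plan(g,-8.3,20);s=spot((468,-124.5),-9.4,-45,37,140)
t=np.array(g)+100*AX-pose(-8.3,20).apply([0,0,G]);plan(s,-9,0,T=t,Rt=pose(-8.3,20))
"
```

```text
t 21.2 grasp [586.2 187.2  73.6] yaw -8.5 z [ 0.34 -0.05 -0.94] w 36.4 gf 60.6 F [-3.7  0.6  6.5]
turn [ 0.2 -0.1 -0.2] slide [0.02 0.07 0.07]
turn [ -0.1 -20.    0.7] slide [ 0.44 28.74  0.  ]
```

{"name": "jog_arm", "arguments": {"rotation": [[0, 0, 0], [0, 0, 0], [0, 0, 0], [0, 0, 0], [0, 0, 0]], "slide": [[-0.3, 0, -1], [-0.7, 0, -2], [-1.1, 0, -3], [-1.4, 0, -4], [0, 2, -3]], "jaw": [255, 255, 255, 255, 255]}}

```text
t: 21.85
tcp_pos: [452.6, 187.8, 329.4]
tool_rot: [3.059, -0.226, 0.539]
force: [0.9, -0.2, 0.2]
grip_width: 36.6
grasp_force: 62.7
```

{"name": "jog_arm", "arguments": {"rotation": [[0, -10, 0], [0, -10, 0], [0, -10, 0], [0, -10, 0.7], [0, 0, 0]], "slide": [[0, 3, 0], [0, 3, 0], [0, 3, 0], [0, 3, 0], [0, 4, 0]], "jaw": [255, 255, 255, 255, 255]}}

```text
t: 22.48
tcp_pos: [429.5, 28.4, 328.6]
tool_rot: [-3.061, 0.248, 0.544]
force: [0.2, 0.3, -1.0]
grip_width: 36.1
grasp_force: 62.7
```

```bash
python3 -c "
from h import *
st();tray();s=spot((468,-124.5),-9.4,-45,37,130)
t,r=plan(s,-9,-20);s[2]=60;plan(s,-9,-20,T=t,Rt=r)
"
```

```text
t 22.5 grasp [376.9  36.2 183.4] yaw -9.3 z [-0.34  0.05 -0.94] w 36.1 gf 62.7 F [ 0.2  0.3 -1. ]
tray 455 (array([ 468.9, -124.3]), array([172.8, 211.1]), 80.4)
turn [ 0.3  0.  -0.4] slide [ 8.4  10.46  2.61]
turn [0. 0. 0.] slide [ 2.39 -0.    6.58]
```

{"name": "jog_arm", "arguments": {"rotation": [[0, 0, 0], [0, 0, 0], [0, 0, 0], [0, 0, 0], [0, 0, 0]], "slide": [[3, 4, 0], [3, 4, 1], [2.4, 2.5, 1.6], [0, 0, 0], [0, 0, 0]], "jaw": [255, 255, 255, 255, 255]}}

```text
t: 23.15
tcp_pos: [481.8, -85.4, 276.5]
tool_rot: [-3.062, 0.249, 0.54]
force: [-0.2, 0.9, -1.3]
grip_width: 36.5
grasp_force: 62.6
```

{"name": "jog_arm", "arguments": {"rotation": [[0, 0, 0], [0, 0, 0], [0, 0, 0], [0, 0, 0], [0, 0, 0]], "slide": [[0.9, 0, 2.5], [0.7, 0, 2], [0.4, 0, 1], [0.2, 0, 0.5], [0, 0, 0]], "jaw": [255, 255, 255, 255, 255]}}

```text
t: 23.78
tcp_pos: [482.3, -86.3, 212.4]
tool_rot: [-3.062, 0.249, 0.54]
force: [0.3, 0.0, -1.6]
grip_width: 36.4
grasp_force: 62.7
```

```bash
python3 -c "
from h import *
st();look('scene','s4',(165,90,285,210),5)
"
```

```text
t 23.8 grasp [430.  -78.6  67. ] yaw -9.4 z [-0.34  0.05 -0.94] w 36.4 gf 62.7 F [ 0.3  0.  -1.6]
```

View pics/s4.png

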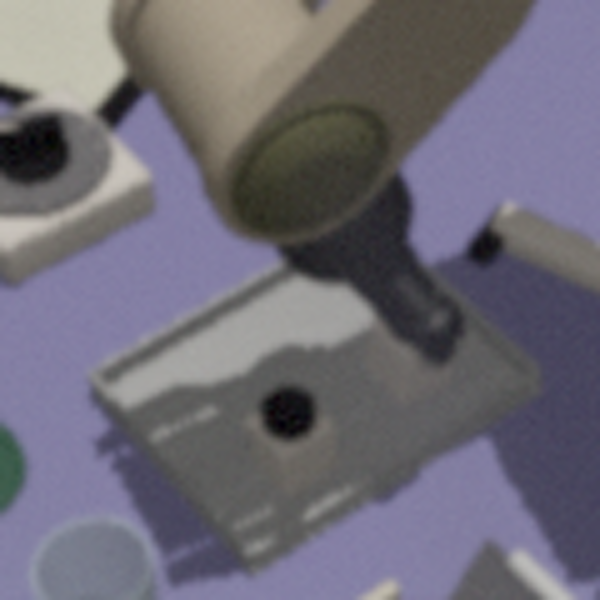

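{"name": "jog_arm", "arguments": {"rotation": [[0, 0, 0], [0, 0, 0], [0, 0, 0], [0, 0, 0], [0, 0, 0]], "slide": [[0.1, 0, 0.3], [0.1, 0, 0.3], [0.1, 0, 0.2], [0.1, 0, 0.2], [0, 0, 0.1]], "jaw": [255, 255, 255, 255, 255]}}

```text
t: 24.45
tcp_pos: [482.2, -86.5, 200.1]
tool_rot: [-3.062, 0.249, 0.541]
force: [-0.1, -0.3, -0.9]
grip_width: 36.1
grasp_force: 62.7
```

{"name": "jog_arm", "arguments": {"rotation": [[0, 0, 0], [0, 0, 0], [0, 0, 0], [0, 0, 0], [0, 0, 0]], "slide": [[0.1, 0, 0.2], [0, 0, 0.1], [0.1, 0, 0.1], [0, 0, 0.1], [0, 0, 0]], "jaw": [255, 255, 255, 255, 255]}}

```text
t: 25.08
tcp_pos: [483.1, -86.7, 197.7]
tool_rot: [-3.063, 0.25, 0.538]
force: [-0.3, 2.4, 30.6]
grip_width: 36.0
grasp_force: 66.0
```

{"name": "jog_arm", "arguments": {"rotation": [[0, 0, 0], [0, 0, 0], [0, 0, 0], [0, 0, 0], [0, 0, 0]], "slide": [[-0.1, 0, -0.2], [0, 0, 0], [0, 0, 0], [0, 0, 0], [-0.3, 0, -1]], "jaw": [255, 85, 85, 85, 85]}}

```text
t: 25.7
tcp_pos: [482.6, -86.5, 207.4]
tool_rot: [-3.061, 0.249, 0.543]
force: [-1.5, -0.2, 0.1]
grip_width: 56.9
grasp_force: 0.0
```

{"name": "jog_arm", "arguments": {"rotation": [[0, 0, 0], [0, 0, 0], [0, 0, 0], [0, 10, 0], [0, 10, 0]], "slide": [[-1.4, 0, -4], [-2, 0, -5.5], [-1.7, 0, -4.7], [0, -4, 0], [0, -5, 0]], "jaw": [85, 85, 85, 85, 85]}}

```text
t: 26.32
tcp_pos: [498.0, 3.6, 359.2]
tool_rot: [3.126, -0.256, 0.011]
force: [0.7, -0.2, 0.3]
grip_width: 56.9
grasp_force: 0.0
```

{"name": "jog_arm", "arguments": {"rotation": [[0, 10, 0], [0, 10, 0], [0, 0, 0], [0, 0, 0], [0, 0, 0]], "slide": [[0, -5, 0], [0, -5, 0], [0, -5, 0], [0, -5, 0], [0, 0, 0]], "jaw": [85, 85, 85, 85, 85]}}

```text
t: 26.95
tcp_pos: [529.8, 203.0, 357.2]
tool_rot: [3.053, -0.24, 0.538]
force: [0.2, -1.1, -0.3]
grip_width: 57.0
grasp_force: 0.0
```

```bash
python3 -c "
from h import *
st();g=np.array([590.9,257.6,80.5])-10*AX
a=100*pose(-8.3,20).apply([0,0,-1])
t,r=plan(g+a,-8.3,20);tray()
"
```

```text
t 26.9 grasp [582.  193.9 211.8] yaw -8.9 z [ 0.34 -0.06 -0.94] w 57.0 gf 0.0 F [ 0.2 -1.1 -0.3]
turn [ 0.5 -0.  -0.6] slide [-4.18 -6.29  3.26]
tray 501 (array([ 453. , -120.6]), array([172.6, 245.5]), 80.4)
```

{"name": "jog_arm", "arguments": {"rotation": [[0, 0, 0.5], [0, 0, 0], [0, 0, 0], [0, 0, 0], [0, 0, 0]], "slide": [[-2.2, -3.3, 1.3], [-2, -3, 2], [0, 0, 3], [0, 0, 1], [0, 0, 0]], "jaw": [85, 85, 85, 85, 85]}}

```text
t: 27.62
tcp_pos: [526.5, 263.6, 273.9]
tool_rot: [3.051, -0.261, 0.537]
force: [-0.4, 0.2, 0.8]
grip_width: 57.0
grasp_force: 0.0
```

```bash
python3 -c "
from h import *
st();g=np.array([590.9,257.6,80.5])-10*AX
plan(g,-8.3,20);q=tray();d=look('scene');P=cloud(d).reshape(-1,3)
q=P[(P[:,2]>50)&(P[:,2]<62)&(P[:,0]>380)&(P[:,0]<560)&(P[:,1]>-220)&(P[:,1]<-50)]
a=q[q[:,0]>470];b=q[q[:,0]<=470];print(len(a),len(b),np.median(a,0),np.median(b,0))
v=(P-RIM);h=v@HX;q=P[(h<-35)&(h>-80)&(abs(v@HY)<140)&(P[:,2]>60)&(P[:,2]<110)];h=(q-RIM)@HX;print('rim',np.percentile(h,[5,50,95]),np.percentile(q[:,2],[50,98]))
"
```

```text
t 27.6 grasp [578.5 254.1 128.5] yaw -9.8 z [ 0.34 -0.06 -0.94] w 57.0 gf 0.0 F [-0.4  0.2  0.8]
turn [ 0.7  0.  -1.4] slide [-0.2  -0.34  5.85]
tray 505 (array([ 451.6, -121.9]), array([172.7, 247.4]), 80.6)
88 77 [517.45303748 -92.24795995  54.68803067] [436.5096397  -79.84145756  54.97597171]
rim [-56.62468085 -46.13725965 -36.01633023] [79.71943657 93.470491  ]
```

{"name": "jog_arm", "arguments": {"rotation": [[0, 0, -1.4], [0, 0, 0], [0, 0, 0], [0, 0, 0], [0, 0, 0]], "slide": [[-0.2, -0.3, 0], [0, 0, 2.5], [0, 0, 2], [0, 0, 1.3], [0, 0, 0]], "jaw": [85, 85, 85, 85, 85]}}

```text
t: 28.35
tcp_pos: [544.4, 264.2, 217.6]
tool_rot: [3.051, -0.221, 0.534]
force: [-0.4, -0.1, 0.0]
grip_width: 57.1
grasp_force: 0.0
```

{"name": "jog_arm", "arguments": {"rotation": [[0, 0, 0], [0, 0, 0], [0, 0, 0], [0, 0, 0], [0, 0, 0]], "slide": [[0, 0, 0], [0, 0, 0], [0, 0, 0], [0, 0, 0], [0, 0, 0]], "jaw": [85, 255, 255, 255, 255]}}

```text
t: 28.98
tcp_pos: [544.3, 264.5, 219.5]
tool_rot: [3.051, -0.221, 0.539]
force: [-3.0, 0.5, 5.6]
grip_width: 36.4
grasp_force: 60.5
```

```bash
python3 -c "
from h import *
st();g=np.array([590.9,257.6,80.5])-10*AX
plan(g,-8.3,20)"
```

```text
t 29.0 grasp [596.6 255.3  74.2] yaw -8.2 z [ 0.34 -0.06 -0.94] w 36.4 gf 60.5 F [-3.   0.5  5.6]
turn [ 0.6 -0.1  0.1] slide [0.01 0.02 0.14]
```

{"name": "jog_arm", "arguments": {"rotation": [[0, 0, 0], [0, 0, 0], [0, 0, 0], [0, 0, 0], [0, 0, 0]], "slide": [[-0.3, 0, -1], [-0.7, 0, -2], [-1.1, 0, -3], [-1.4, 0, -4], [0, 2, -3]], "jaw": [255, 255, 255, 255, 255]}}

```text
t: 29.6
tcp_pos: [463.4, 257.7, 330.3]
tool_rot: [3.052, -0.218, 0.537]
force: [0.6, -0.1, -0.7]
grip_width: 36.5
grasp_force: 62.3
```

{"name": "jog_arm", "arguments": {"rotation": [[0, -10, 0], [0, -10, 0], [0, -10, 0], [0, -10, 0.7], [0, 0, 0]], "slide": [[0, 5, 0], [0, 5, 0], [0, 5, 0], [0, 5, 0], [0, 5, 0]], "jaw": [255, 255, 255, 255, 255]}}

```text
t: 30.22
tcp_pos: [427.4, 8.4, 332.0]
tool_rot: [-3.069, 0.248, 0.546]
force: [0.7, -0.3, 0.2]
grip_width: 36.2
grasp_force: 62.2
```

```bash
python3 -c "
from h import *
st();tray();s=spot((469,-124.5),-9.4,45,-40,140)
t,r=plan(s,-9,-20);s[2]=66;plan(s,-9,-20,T=t,Rt=r)
"
```

```text
t 30.2 grasp [374.5  14.9 186.7] yaw -9.4 z [-0.34  0.04 -0.94] w 36.2 gf 62.2 F [ 0.7 -0.3  0.2]
tray 502 (array([ 469.4, -123.8]), array([172.5, 210.9]), 80.3)
turn [ 0.8  0.  -0.5] slide [16.57 16.13 -1.07]
turn [0. 0. 0.] slide [ 2.53 -0.    6.95]
```

{"name": "jog_arm", "arguments": {"rotation": [[0, 0, 0], [0, 0, 0], [0, 0, 0], [0, 0, 0], [0, 0, 0]], "slide": [[4, 4, 0], [4, 4, 0], [4, 4, 0], [4, 4, 0], [0.6, 0.1, -1]], "jaw": [255, 255, 255, 255, 255]}}

```text
t: 30.9
tcp_pos: [560.2, -177.3, 285.0]
tool_rot: [-3.068, 0.252, 0.546]
force: [-0.2, 0.1, -1.1]
grip_width: 36.5
grasp_force: 62.2
```

{"name": "jog_arm", "arguments": {"rotation": [[0, 0, 0], [0, 0, 0], [0, 0, 0], [0, 0, 0], [0, 0, 0]], "slide": [[0, 0, 0], [0.9, 0, 2.5], [0.9, 0, 2.5], [0.7, 0, 1.9], [0, 0, 0]], "jaw": [255, 255, 255, 255, 255]}}

```text
t: 31.52
tcp_pos: [558.9, -175.0, 212.5]
tool_rot: [-3.069, 0.246, 0.547]
force: [0.1, -0.2, -0.2]
grip_width: 36.1
grasp_force: 62.2
```

```bash
python3 -c "
from h import *
st();s=spot((469,-124.5),-9.4,45,-40,54);plan(s,-9,-20)
"
```

```text
t 31.5 grasp [ 506.  -168.6   67.3] yaw -9.3 z [-0.34  0.04 -0.94] w 36.1 gf 62.2 F [ 0.1 -0.2 -0.2]
turn [ 0.7  0.1 -0.3] slide [0.53 0.45 1.2 ]
```

{"name": "jog_arm", "arguments": {"rotation": [[0, 0, 0], [0, 0, 0], [0, 0, 0], [0, 0, 0], [0, 0, 0]], "slide": [[0.1, 0.2, 0.3], [0.1, 0, 0.3], [0.1, 0, 0.3], [0.1, 0, 0.2], [0, 0, 0.1]], "jaw": [255, 255, 255, 255, 255]}}

```text
t: 32.15
tcp_pos: [558.9, -178.1, 200.5]
tool_rot: [-3.07, 0.248, 0.543]
force: [-0.0, -0.3, -0.0]
grip_width: 36.3
grasp_force: 62.2
```

{"name": "jog_arm", "arguments": {"rotation": [[0, 0, 0], [0, 0, 0], [0, 0, 0], [0, 0, 0], [0, 0, 0]], "slide": [[0, 0, 0.1], [0, 0, 0.1], [0, 0, 0.1], [0, 0, 0], [0, 0, 0]], "jaw": [255, 255, 255, 255, 255]}}

```text
t: 32.78
tcp_pos: [558.2, -178.0, 198.9]
tool_rot: [-3.071, 0.248, 0.541]
force: [1.3, 1.5, 7.9]
grip_width: 36.0
grasp_force: 63.1
```

Contact. Release, lift and return for the last jar.

{"name": "jog_arm", "arguments": {"rotation": [[0, 0, 0], [0, 0, 0], [0, 0, 0], [0, 0, 0], [0, 0, 0]], "slide": [[0, 0, 0], [0, 0, 0], [0, 0, 0], [0, 0, 0], [-0.3, 0, -1]], "jaw": [255, 85, 85, 85, 85]}}

```text
t: 33.4
tcp_pos: [558.3, -177.8, 207.9]
tool_rot: [-3.069, 0.248, 0.545]
force: [-0.1, -0.4, 0.5]
grip_width: 56.7
grasp_force: 0.0
```

{"name": "jog_arm", "arguments": {"rotation": [[0, 0, 0], [0, 0, 0], [0, 0, 0], [0, 10, 0], [0, 10, 0]], "slide": [[-1.4, 0, -4], [-2, 0, -5.5], [-1.7, 0, -4.7], [-2, -5, 0], [-2, -5, 0]], "jaw": [85, 85, 85, 85, 85]}}

```text
t: 34.02
tcp_pos: [536.8, -69.8, 369.4]
tool_rot: [3.117, -0.25, 0.01]
force: [0.5, -0.0, -0.6]
grip_width: 57.1
grasp_force: 0.0
```

{"name": "jog_arm", "arguments": {"rotation": [[0, 10, 0], [0, 10, 0], [0, 0, 0], [0, 0, 0], [0, 0, 0]], "slide": [[-2, -6, 0], [0, -6, 0], [0, -6, 0], [0, -6, 0], [0, 0, 0]], "jaw": [85, 85, 85, 85, 85]}}

```text
t: 34.65
tcp_pos: [555.1, 171.9, 365.0]
tool_rot: [3.046, -0.231, 0.536]
force: [0.2, -0.4, 0.4]
grip_width: 56.8
grasp_force: 0.0
```

{"name": "jog_arm", "arguments": {"rotation": [[0, 0, 0], [0, 0, 0], [0, 0, 0], [0, 0, 0], [0, 0, 0]], "slide": [[0, -6, 0], [0, -6, 0], [0, 0, 0], [0, 0, 0], [0, 0, 0]], "jaw": [85, 85, 85, 85, 85]}}

```text
t: 35.28
tcp_pos: [574.7, 285.4, 363.4]
tool_rot: [3.044, -0.241, 0.535]
force: [0.6, 0.7, 0.5]
grip_width: 57.1
grasp_force: 0.0
```

```bash
python3 -c "
from h import *
st();g=np.array([601,328,80.5])-10*AX
a=80*pose(-8.3,20).apply([0,0,-1])
t,r=plan(g+a,-8.3,20);tray();look('scene','s5',(165,110,285,210),5)
"
```

```text
t 35.3 grasp [626.6 274.9 218. ] yaw -8.9 z [ 0.34 -0.07 -0.94] w 57.1 gf 0.0 F [0.6 0.7 0.5]
turn [ 1.1 -0.  -0.6] slide [-7.46 -4.6   4.73]
tray 506 (array([ 468.6, -124.5]), array([174.5, 211.8]), 80.5)
```

View pics/s5.png

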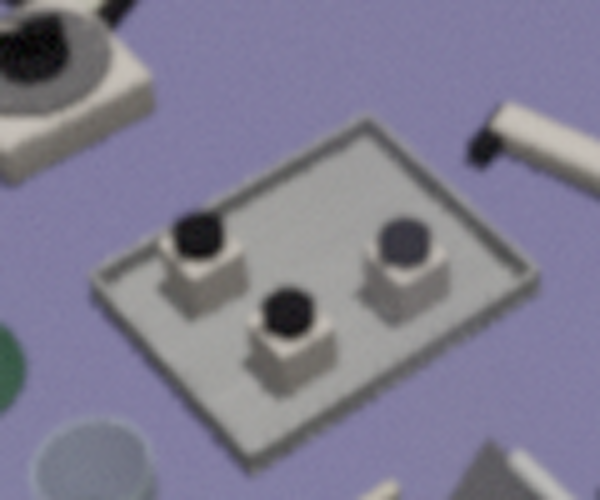

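Three jars stand on the tray floor at crop (198,265), (290,340) and (405,270). Now the fourth.

{"name": "jog_arm", "arguments": {"rotation": [[1.1, 0, -0.6], [0, 0, 0], [0, 0, 0], [0, 0, 0], [0, 0, 0]], "slide": [[-3.5, -2.6, 1.7], [-4, -2, 3], [0, 0, 2], [0, 0, 1], [0, 0, 0]], "jaw": [85, 85, 85, 85, 85]}}

```text
t: 36.0
tcp_pos: [538.7, 337.8, 264.8]
tool_rot: [3.062, -0.221, 0.541]
force: [-0.1, -0.9, 0.1]
grip_width: 56.7
grasp_force: 0.0
```

```bash
python3 -c "
from h import *
st();g=np.array([601,328,80.5])-10*AX
plan(g,-8.3,20)"
```

```text
t 36.0 grasp [591.1 330.3 119.4] yaw -8.2 z [ 0.34 -0.05 -0.94] w 56.7 gf 0.0 F [-0.1 -0.9  0.1]
turn [-0. -0.  0.] slide [-0.03  0.07  4.94]
```

{"name": "jog_arm", "arguments": {"rotation": [[0, 0, 0], [0, 0, 0], [0, 0, 0], [0, 0, 0], [0, 0, 0]], "slide": [[0, 0.1, 1.5], [0, 0, 1.5], [0, 0, 1], [0, 0, 0.9], [0, 0, 0]], "jaw": [85, 85, 85, 85, 85]}}

```text
t: 36.62
tcp_pos: [554.2, 335.3, 217.7]
tool_rot: [3.062, -0.218, 0.538]
force: [0.5, -0.7, 0.2]
grip_width: 57.0
grasp_force: 0.0
```

{"name": "jog_arm", "arguments": {"rotation": [[0, 0, 0], [0, 0, 0], [0, 0, 0], [0, 0, 0], [0, 0, 0]], "slide": [[0, 0, 0], [0, 0, 0], [0, 0, 0], [0, 0, 0], [0, 0, 0]], "jaw": [85, 255, 255, 255, 255]}}

```text
t: 37.25
tcp_pos: [554.1, 335.6, 219.4]
tool_rot: [3.063, -0.218, 0.541]
force: [-3.8, 0.1, 5.9]
grip_width: 36.6
grasp_force: 60.7
```

{"name": "jog_arm", "arguments": {"rotation": [[0, 0, 0], [0, 0, 0], [0, 0, 0], [0, 0, 0], [0, 0, 0]], "slide": [[-0.3, 0, -1], [-0.7, 0, -2], [-1.1, 0, -3], [-1.4, 0, -4], [0, 2, -3]], "jaw": [255, 255, 255, 255, 255]}}

```text
t: 37.88
tcp_pos: [473.1, 327.2, 330.0]
tool_rot: [3.063, -0.215, 0.54]
force: [1.1, 0.6, -1.2]
grip_width: 36.4
grasp_force: 61.9
```

{"name": "jog_arm", "arguments": {"rotation": [[0, -10, 0], [0, -10, 0], [0, -10, 0], [0, -10, 0.7], [0, 0, 0]], "slide": [[0, 6, 0], [0, 6, 0], [0, 6, 0], [0, 6, 0], [0, 6, 0]], "jaw": [255, 255, 255, 255, 255]}}

```text
t: 38.5
tcp_pos: [430.9, 27.9, 328.9]
tool_rot: [-3.06, 0.237, 0.543]
force: [0.8, -0.2, -1.4]
grip_width: 36.1
grasp_force: 61.9
```

```bash
python3 -c "
from h import *
st();tray();s=spot((469,-124.5),-9.4,-45,-40,140)
t,r=plan(s,-9,-20);s[2]=66;plan(s,-9,-20,T=t,Rt=r)
"
```

```text
t 38.5 grasp [378.3  35.8 183.7] yaw -8.9 z [-0.34  0.05 -0.94] w 36.1 gf 61.9 F [ 0.8 -0.2 -1.4]
tray 518 (array([ 469.2, -125.4]), array([175.3, 211.2]), 80.7)
turn [ 0.3  0.  -0.1] slide [ 7.96 17.93  1.73]
turn [0. 0. 0.] slide [ 2.53 -0.    6.95]
```

{"name": "jog_arm", "arguments": {"rotation": [[0, 0, 0], [0, 0, 0], [0, 0, 0], [0, 0, 0], [0, 0, 0]], "slide": [[2, 4.5, 0], [2, 4.5, 0], [2, 4.5, 0], [2, 4.4, 1.7], [0, 0, 0]], "jaw": [255, 255, 255, 255, 255]}}

```text
t: 39.17
tcp_pos: [472.3, -159.9, 284.7]
tool_rot: [-3.059, 0.241, 0.543]
force: [0.5, -0.4, -0.2]
grip_width: 36.2
grasp_force: 61.8
```

{"name": "jog_arm", "arguments": {"rotation": [[0, 0, 0], [0, 0, 0], [0, 0, 0], [0, 0, 0], [0, 0, 0]], "slide": [[0, 0, 0], [0.9, 0, 2.5], [0.9, 0, 2.5], [0.7, 0, 1.9], [0, 0, 0]], "jaw": [255, 255, 255, 255, 255]}}

```text
t: 39.8
tcp_pos: [472.3, -157.0, 212.4]
tool_rot: [-3.061, 0.234, 0.542]
force: [1.0, 0.3, -0.0]
grip_width: 36.3
grasp_force: 61.9
```

```bash
python3 -c "
from h import *
st();s=spot((469,-124.5),-9.4,-45,-40,54);plan(s,-9,-20);tray()
"
```

```text
t 39.8 grasp [ 419.8 -149.2   67.1] yaw -8.8 z [-0.34  0.05 -0.94] w 36.3 gf 61.9 F [ 1.   0.3 -0. ]
turn [0.2 0.1 0.2] slide [0.37 0.81 1.25]
tray 521 (array([ 469.3, -124.4]), array([173. , 211.1]), 80.3)
```

{"name": "jog_arm", "arguments": {"rotation": [[0, 0, 0], [0, 0, 0], [0, 0, 0], [0, 0, 0], [0, 0, 0]], "slide": [[0.1, 0.7, 0.3], [0.1, 0, 0.3], [0.1, 0, 0.3], [0.1, 0, 0.2], [0, 0, 0.1]], "jaw": [255, 255, 255, 255, 255]}}

```text
t: 40.48
tcp_pos: [471.0, -165.0, 199.8]
tool_rot: [-3.061, 0.237, 0.541]
force: [-0.4, -0.0, -0.7]
grip_width: 36.4
grasp_force: 61.9
```

{"name": "jog_arm", "arguments": {"rotation": [[0, 0, 0], [0, 0, 0], [0, 0, 0], [0, 0, 0], [0, 0, 0]], "slide": [[0, 0, 0.1], [0, 0, 0.1], [0, 0, 0.1], [0, 0, 0], [0, 0, 0]], "jaw": [255, 255, 255, 255, 255]}}

```text
t: 41.1
tcp_pos: [470.8, -165.0, 199.3]
tool_rot: [-3.063, 0.238, 0.536]
force: [3.1, 3.2, 20.6]
grip_width: 36.0
grasp_force: 64.2
```

{"name": "jog_arm", "arguments": {"rotation": [[0, 0, 0], [0, 0, 0], [0, 0, 0], [0, 0, 0], [0, 0, 0]], "slide": [[0, 0, 0], [0, 0, 0], [0, 0, 0], [0, 0, 0], [-0.3, 0, -1]], "jaw": [255, 85, 85, 85, 85]}}

```text
t: 41.72
tcp_pos: [470.5, -164.9, 207.3]
tool_rot: [-3.06, 0.237, 0.543]
force: [0.7, 0.6, 0.4]
grip_width: 57.1
grasp_force: 0.0
```

{"name": "jog_arm", "arguments": {"rotation": [[0, 0, 0], [0, 0, 0], [0, 0, 0], [0, 10, 0], [0, 10, 0]], "slide": [[-1.4, 0, -4], [-2, 0, -5.5], [-1.7, 0, -4.7], [0, -5, 0], [0, -5, 0]], "jaw": [85, 85, 85, 85, 255]}}

```text
t: 42.35
tcp_pos: [486.6, -64.8, 359.3]
tool_rot: [3.129, -0.244, 0.011]
force: [0.4, 0.7, -1.0]
grip_width: 39.9
grasp_force: 0.0
```

{"name": "jog_arm", "arguments": {"rotation": [[0, 0, 0], [0, 0, 0], [0, 0, 0], [0, 0, 0], [0, 0, 0]], "slide": [[0, -6, 0], [0, -6, 0], [0, -6, 0], [0, -6, 0], [0, 0, 0]], "jaw": [255, 255, 255, 255, 255]}}

```text
t: 42.98
tcp_pos: [523.1, 174.6, 357.8]
tool_rot: [3.131, -0.233, -0.0]
force: [-0.6, -0.7, -0.0]
grip_width: -0.1
grasp_force: 0.0
```

```bash
python3 -c "
from h import *
st();e=RIM-92*HX
t,r=plan([e[0],e[1],160],-8.4,0);plan([e[0],e[1],95],-8.4,0,T=t,Rt=r);tray()
d=look('scene','s6',(150,70,400,350),2)
"
```

```text
t 43.0 grasp [523.  174.2 203.1] yaw -8.5 z [-0. -0. -1.] w -0.1 gf 0.0 F [-0.6 -0.7 -0. ]
turn [ 0.1 -0.  -0.1] slide [-2.11 -5.73  4.31]
turn [0. 0. 0.] slide [0.  0.  6.5]
tray 568 (array([ 464. , -114.8]), array([172.8, 211.3]), 80.6)
```

View pics/s6.png

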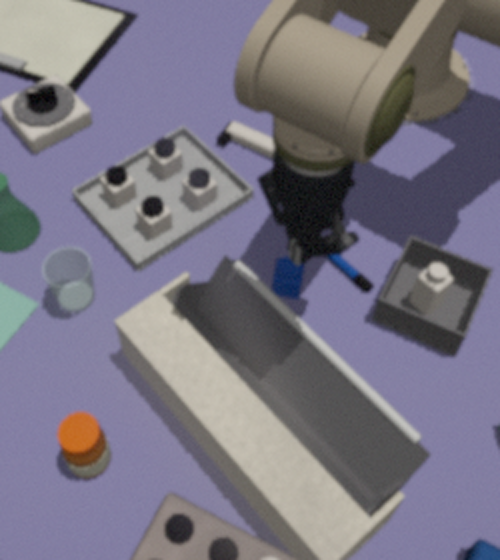

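{"name": "jog_arm", "arguments": {"rotation": [[0, 0, 0], [0, 0, 0], [0, 0, 0], [0, 0, 0], [0, 0, 0]], "slide": [[-1.1, -3, 0], [-1, -2.7, 2.3], [0, 0, 3], [0, 0, 3.5], [0, 0, 2]], "jaw": [255, 255, 255, 255, 255]}}

```text
t: 43.7
tcp_pos: [511.4, 228.9, 248.1]
tool_rot: [3.129, -0.245, -0.003]
force: [-0.0, 0.2, -0.5]
grip_width: 0.5
grasp_force: 0.0
```

{"name": "jog_arm", "arguments": {"rotation": [[0, 0, 0], [0, 0, 0], [0, 0, 0], [0, 0, 0], [0, 0, 0]], "slide": [[0.7, 0, 0], [0.8, 0, 0], [0.8, 0, -0.1], [0.8, 0, -0.4], [0.8, 0, -0.4]], "jaw": [255, 255, 255, 255, 255]}}

```text
t: 44.32
tcp_pos: [550.2, 224.6, 259.7]
tool_rot: [3.13, -0.241, -0.002]
force: [-6.1, 0.9, 3.8]
grip_width: -0.4
grasp_force: 2.8
```

{"name": "jog_arm", "arguments": {"rotation": [[0, 0, 0], [0, 0, 0], [0, 0, 0], [0, 0, 0], [0, 0, 0]], "slide": [[0.7, 0, -0.4], [0.7, 0, -0.4], [0.7, 0, -0.3], [0.6, 0, -0.2], [0.5, 0, -0.1]], "jaw": [255, 255, 255, 255, 255]}}

```text
t: 44.95
tcp_pos: [582.0, 219.6, 272.3]
tool_rot: [3.129, -0.242, -0.001]
force: [-2.5, 0.3, -1.1]
grip_width: -0.1
grasp_force: 1.0
```

```bash
python3 -c "
from h import *
st();e=RIM-15*HX
plan([e[0],e[1],118],-8.4,0)
"
```

```text
t 45.0 grasp [581.9 219.1 117.6] yaw -8.8 z [-0. -0. -1.] w -0.1 gf 1.0 F [-2.5  0.3 -1.1]
turn [ 0.2  0.  -0.4] slide [ 0.41 -0.43 -0.04]
```

Push on slowly until the stop is felt.

{"name": "jog_arm", "arguments": {"rotation": [[0, 0, 0], [0, 0, 0], [0, 0, 0], [0, 0, 0], [0, 0, 0]], "slide": [[0.2, 0, 0], [0.2, 0, 0], [0.2, 0, 0], [0.1, 0, 0], [0, 0, 0]], "jaw": [255, 255, 255, 255, 255]}}

```text
t: 45.58
tcp_pos: [587.4, 219.1, 272.5]
tool_rot: [3.129, -0.24, -0.009]
force: [-14.2, -0.4, 7.9]
grip_width: -0.1
grasp_force: 7.4
```

```bash
python3 -c "
from h import *
st()"
```

```text
t 45.6 grasp [586.4 218.6 117.8] yaw -8.8 z [-0.01 -0.   -1.  ] w -0.1 gf 7.4 F [-14.2  -0.4   7.9]
```

{"name": "jog_arm", "arguments": {"rotation": [[0, 0, 0], [0, 0, 0], [0, 0, 0], [0, 0, 0], [0, 0, 0]], "slide": [[0.1, 0, 0], [0.1, 0, 0], [0.1, 0, 0], [0, 0, 0], [0, 0, 0]], "jaw": [255, 255, 255, 255, 255]}}

```text
t: 46.2
tcp_pos: [588.8, 219.1, 272.4]
tool_rot: [3.128, -0.239, -0.02]
force: [-31.2, -0.1, 16.6]
grip_width: -0.3
grasp_force: 15.1
```

{"name": "jog_arm", "arguments": {"rotation": [[0, 0, 0], [0, 0, 0], [0, 0, 0], [0, 0, 0], [0, 0, 0]], "slide": [[-1, 0, 0], [-3, 0, 0], [-3, 0, 0], [0, 0, -4], [0, 3, -6]], "jaw": [255, 255, 255, 255, 255]}}

```text
t: 46.82
tcp_pos: [517.7, 202.2, 368.7]
tool_rot: [3.13, -0.238, -0.002]
force: [1.4, 0.2, 0.4]
grip_width: 0.0
grasp_force: 0.0
```

{"name": "jog_arm", "arguments": {"rotation": [[0, 0, 0], [0, 0, 0], [0, 0, 0], [0, 0, 0], [0, 0, 0]], "slide": [[-2, 5, 0], [-2, 6, 0], [-2, 6, 0], [-2, 6, 0], [-2, 6, 0]], "jaw": [150, 85, 85, 85, 85]}}

```text
t: 47.45
tcp_pos: [375.0, -68.4, 369.5]
tool_rot: [3.128, -0.241, 0.003]
force: [1.3, -0.7, 0.2]
grip_width: 56.8
grasp_force: 0.0
```

```bash
python3 -c "
from h import *
st();d=look('top','t3',(280,150,440,270),4);np.savez('/tmp/t3.npz',**d)
m=cloud(d)[105:185,105:275].reshape(-1,3);v=m-RIM;q=(m[:,2]>108)&(abs(v@HX)<40)
print('rim',np.percentile(v[q]@HX,[2,50,98]).round(1),np.percentile(m[q,2],[50,98]).round(1))
d0=dict(np.load('/tmp/top0.npz'));m=cloud(d0)[105:185,105:275].reshape(-1,3);v=m-RIM;q=(m[:,2]>108)&(abs(v@HX)<40);print('shut ref',np.percentile(v[q]@HX,[2,50,98]).round(1),np.percentile(m[q,2],[50,98]).round(1))
"
```

```text
t 47.5 grasp [375.3 -69.1 214.8] yaw -8.8 z [ 0. -0. -1.] w 56.8 gf 0.0 F [ 1.3 -0.7  0.2]
rim [-5.8 -0.9  5.5] [114.9 118.7]
shut ref [-6.  -0.8  5.5] [114.8 118.4]
```

View pics/t3.png

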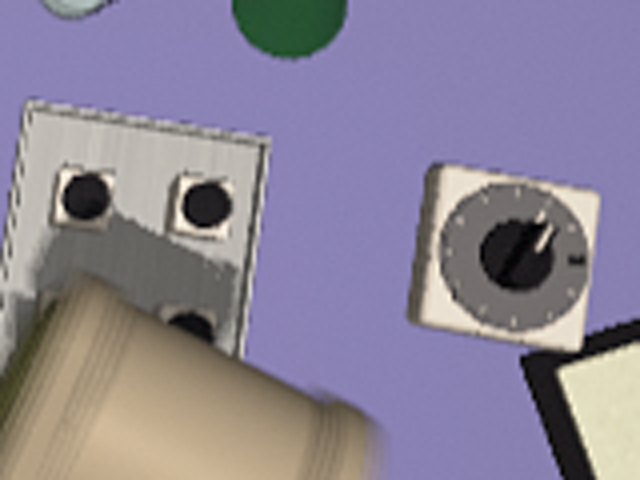

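Run:
```python
from h import *
d=dict(np.load("/tmp/t3.npz"));P=cloud(d)
sub=(slice(185,245),slice(378,435))
g=cv2.cvtColor(d["color"],cv2.COLOR_RGB2GRAY).astype(float)
q=P[sub].reshape(-1,3);r=q[(q[:,2]>62)&(q[:,2]<75)];t=q[(q[:,2]>30)&(q[:,2]<41)]
print("bar",rect(r),r.mean(0).round(1),"timer",rect(t))
k=lambda x,y:(280+x/4-.375,150+y/4-.375)
for z in(36,46,58,69):
    a=ray(d,*k(552,222),z)[0];b=ray(d,*k(537,250),z)[0]
    for n,p in(("tip",a),("base",b)):
        v=p[:2]-[467.3,-370.2];print(z,n,np.hypot(*v).round(1),np.degrees(np.arctan2(v[1],v[0])).round(1))
# mark: darkest blob on ring 30..42 mm on plane z
for z in (36,38,40):
    v,u=np.indices(g.shape);w=ray(d,u[sub].ravel(),v[sub].ravel(),z)[:,:2]-[467.3,-370.2]
    rr=np.hypot(*w.T);I=g[sub].ravel();m=(rr>31)&(rr<43)&(I<70)
    print(z,m.sum(),w[m].mean(0).round(1),np.degrees(np.arctan2(w[m,1].mean(),w[m,0].mean())).round(1),rr[m].mean().round(1))
# ring centre from grey pixels vs white
m=(abs(P[...,2]-40)<9)&(g<170)&(g>90);mm=np.zeros_like(m);mm[sub]=m[sub];ys,xs=np.where(mm);c=ray(d,xs,ys,38)[:,:2];print("ring",rect(c))
cr=d["color"][205:232,395:430,::-1];cv2.imwrite("pics/k.png",cv2.resize(cr,None,fx=18,fy=18,interpolation=2))
```

```text
bar (array([ 467.6, -371. ]), array([12.7, 46.1]), 57.0) [ 467.6 -369.7   69. ] timer (array([ 467.6, -370.1]), array([109.7, 110.3]), 79.3)
36 tip 37.4 -50.0
36 base 18.2 -72.8
46 tip 33.6 -46.1
46 base 13.9 -69.7
58 tip 29.2 -40.0
58 base 8.9 -61.9
69 tip 25.7 -32.7
69 base 4.7 -40.5
36 8 [  9.6 -33.7] -74.1 37.2
38 8 [  9.5 -32.8] -73.8 36.4
40 9 [  5.7 -35.2] -80.9 37.5
ring (array([ 467. , -368.1]), array([109.5, 109. ]), 79.4)
```

View pics/k.png

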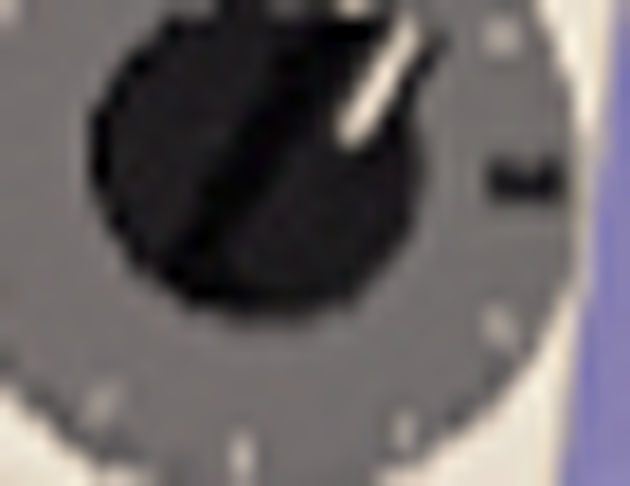

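Run:
```python
from h import *
d=dict(np.load("/tmp/t3.npz"))
g=cv2.cvtColor(d["color"],cv2.COLOR_RGB2GRAY).astype(float)
w=np.clip(105-g[212:218,421:428],0,None);v,u=np.indices(w.shape);u=(u*w).sum()/w.sum()+421;v=(v*w).sum()/w.sum()+212
print(u,v)
for z in(36,38,45):
    a=ray(d,u,v,z)[0,:2]-[467.5,-370.2];print(z,np.hypot(*a).round(1),np.degrees(np.arctan2(a[1],a[0])).round(1))
st();t,r=plan([467.5,-370.2,120],-33);plan([467.5,-370.2,66],-33,T=t,Rt=r)
```

```text
423.7113095238095 214.6577380952381
36 43.3 -92.3
38 42.3 -92.5
45 39.1 -93.2
t 47.5 grasp [373.  -74.5 214.6] yaw -9.1 z [-0.   -0.01 -1.  ] w 56.6 gf 0.0 F [ 1.3 -3.3  0.1]
turn [ 0.3 -0.1 23.8] slide [24.08 19.73  9.46]
turn [0. 0. 0.] slide [0.  0.  5.4]
```

{"name": "jog_arm", "arguments": {"rotation": [[0, 0, 8], [0, 0, 8], [0, 0, 8], [0, 0, 0], [0, 0, 0]], "slide": [[0, 0, 0], [0, 0, 0], [0, 0, 0], [5, 4, 0], [5, 4, 0]], "jaw": [85, 85, 85, 85, 110], "force": 35}}

```text
t: 48.12
tcp_pos: [416.3, -187.0, 370.0]
tool_rot: [3.01, -0.885, 0.004]
force: [0.7, 0.9, 0.8]
grip_width: 48.8
grasp_force: 0.0
```

{"name": "jog_arm", "arguments": {"rotation": [[0, 0, 0], [0, 0, 0], [0, 0, 0], [0, 0, 0], [0, 0, 0]], "slide": [[5, 4, 3], [5, 4, 3], [4, 3.7, 3], [0, 0, 0], [0, 0, 0]], "jaw": [110, 110, 110, 110, 110]}}

```text
t: 48.75
tcp_pos: [465.4, -345.6, 287.1]
tool_rot: [3.011, -0.887, 0.002]
force: [-0.5, -0.1, 0.6]
grip_width: 48.3
grasp_force: 0.0
```

```bash
python3 -c "
from h import *
st();plan([467.5,-370.2,66],-33)"
```

```text
t 48.8 grasp [ 465.4 -346.1  132.4] yaw -32.8 z [ 0. -0. -1.] w 48.3 gf 0.0 F [-0.5 -0.1  0.6]
turn [ 0.2 -0.1  0.2] slide [1.52 1.95 6.64]
```

{"name": "jog_arm", "arguments": {"rotation": [[0, 0, 0.2], [0, 0, 0], [0, 0, 0], [0, 0, 0], [0, 0, 0]], "slide": [[1.5, 2, 0], [0, 0, 2.6], [0, 0, 2.5], [0, 0, 1.5], [0, 0, 0]], "jaw": [110, 110, 110, 110, 110]}}

```text
t: 49.38
tcp_pos: [467.2, -370.4, 221.1]
tool_rot: [3.01, -0.891, 0.0]
force: [1.0, 0.5, 0.4]
grip_width: 48.4
grasp_force: 0.0
```

```bash
python3 -c "
from h import *
st();plan([467.5,-370.2,66],-33)"
```

```text
t 49.4 grasp [ 467.1 -370.8   66.4] yaw -33.0 z [-0. -0. -1.] w 48.4 gf 0.0 F [1.  0.5 0.4]
turn [ 0.1 -0.1  0. ] slide [ 0.02 -0.03  0.04]
```

{"name": "jog_arm", "arguments": {"rotation": [[0, 0, 0], [0, 0, 0], [0, 0, 0], [0, 0, 0], [0, 0, 0]], "slide": [[0, 0, 0], [0, 0, 0], [0, 0, 0], [0, 0, 0], [0, 0, 0]], "jaw": [255, 255, 255, 255, 255]}}

```text
t: 50.0
tcp_pos: [468.2, -369.6, 222.2]
tool_rot: [3.012, -0.892, 0.004]
force: [6.7, 11.6, 6.5]
grip_width: 10.7
grasp_force: 38.4
```

{"name": "jog_arm", "arguments": {"rotation": [[0, 0, 6], [0, 0, 8], [0, 0, 8], [0, 0, 8], [0, 0, 0]], "slide": [[0, 0, 0], [0, 0, 0], [0, 0, 0], [0, 0, 0], [0, 0, 0]], "jaw": [255, 255, 255, 255, 255]}}

```text
t: 50.62
tcp_pos: [468.4, -369.3, 222.2]
tool_rot: [-2.676, 1.643, -0.004]
force: [9.3, 12.4, 7.4]
grip_width: 11.4
grasp_force: 38.5
```

```bash
python3 -c "
from h import *
st()
from rig import env
s=env.sense();print(np.round(s['torque'],2),np.round(s['joint_positions'],2))"
```

```text
t 50.6 grasp [ 468.8 -369.3   67.5] yaw -63.1 z [ 0. -0. -1.] w 11.4 gf 38.5 F [ 9.3 12.4  7.4]
[ 2.09 -1.29 -0.04] [-0.86  0.66  1.47  0.    1.01  1.81]
```

{"name": "jog_arm", "arguments": {"rotation": [[0, 0, 8], [0, 0, 8], [0, 0, 8], [0, 0, 5.2], [0, 0, 0]], "slide": [[0, 0, 0], [0, 0, 0], [0, 0, 0], [0, 0, 0], [0, 0, 0]], "jaw": [255, 255, 255, 255, 255]}}

```text
t: 51.25
tcp_pos: [468.7, -369.1, 222.2]
tool_rot: [-2.175, 2.263, -0.004]
force: [11.5, 13.8, 6.0]
grip_width: 11.5
grasp_force: 38.3
```

{"name": "jog_arm", "arguments": {"rotation": [[0, 0, 0], [0, 0, 0], [0, 0, 0], [0, 0, 0], [0, 0, 0]], "slide": [[0, 0, 0], [0, 0, 0], [0, 0, 0], [0, 0, -3], [0, 0, -5]], "jaw": [110, 110, 110, 110, 110]}}

```text
t: 51.88
tcp_pos: [466.7, -370.8, 300.5]
tool_rot: [2.176, -2.263, -0.003]
force: [0.3, -0.5, 0.4]
grip_width: 48.3
grasp_force: 0.0
```

{"name": "jog_arm", "arguments": {"rotation": [[0, 0, 0], [0, 0, 0], [0, 0, 0], [0, 0, 0], [0, 0, 0]], "slide": [[0, -3, -5], [0, -5, -4], [0, -6, 0], [0, -6, 0], [0, 0, 0]], "jaw": [110, 110, 110, 110, 110]}}

```text
t: 52.5
tcp_pos: [657.3, -379.1, 386.4]
tool_rot: [2.178, -2.26, -0.002]
force: [-0.7, -0.5, -1.0]
grip_width: 48.5
grasp_force: 0.0
```

```bash
python3 -c "
from h import *
st();d=look('top');np.savez('/tmp/t4.npz',**d);P=cloud(d)
q=P[185:245,378:435].reshape(-1,3);r=q[(q[:,2]>62)&(q[:,2]<75)];print(len(r),rect(r))
cv2.imwrite('pics/k2.png',cv2.resize(d['color'][195:240,385:432,::-1],None,fx=12,fy=12,interpolation=2))
"
```

```text
t 52.5 grasp [ 656.9 -379.3  231.7] yaw -92.1 z [-0. -0. -1.] w 48.5 gf 0.0 F [-0.7 -0.5 -1. ]
0 (array([0., 0.]), array([0., 0.]), 0.0)
```

View pics/k2.png

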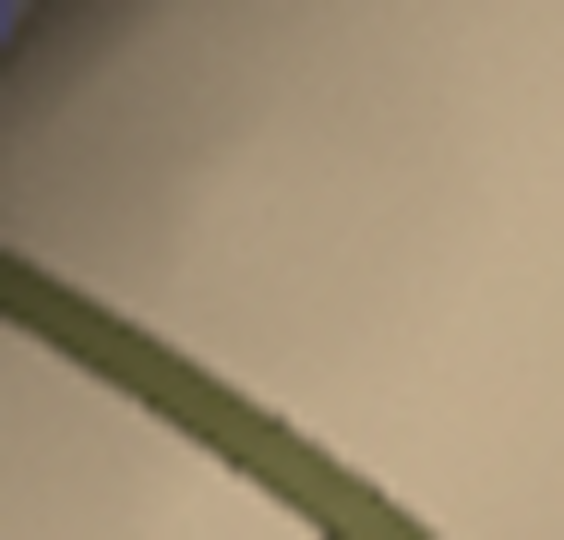

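{"name": "jog_arm", "arguments": {"rotation": [[0, 0, 0], [0, 0, 0], [0, 0, 0], [0, 0, 0], [0, 0, 0]], "slide": [[0, 5, 0], [0, 6, 0], [0, 6, 0], [-3, 5, 0], [-5, 5, 0]], "jaw": [110, 110, 110, 110, 110]}}

```text
t: 53.18
tcp_pos: [390.0, -293.3, 390.9]
tool_rot: [2.173, -2.265, 0.005]
force: [-0.2, -0.6, 0.8]
grip_width: 48.4
grasp_force: 0.0
```

{"name": "jog_arm", "arguments": {"rotation": [[0, 0, 0], [0, 0, 0], [0, 0, 0], [0, 0, 0], [0, 0, 0]], "slide": [[-5, 0, 0], [-5, 0, 0], [-5, 0, 0], [-5, 0, 0], [-2, 0, 0]], "jaw": [110, 110, 110, 110, 110]}}

```text
t: 53.8
tcp_pos: [400.0, -72.7, 390.2]
tool_rot: [2.178, -2.262, 0.004]
force: [0.0, -0.5, -0.1]
grip_width: 48.5
grasp_force: 0.0
```

```bash
python3 -c "
from h import *
st();d=look('top');np.savez('/tmp/t4.npz',**d);P=cloud(d)
q=P[185:245,378:435].reshape(-1,3);r=q[(q[:,2]>62)&(q[:,2]<75)];print(len(r),rect(r),r.mean(0))
g=cv2.cvtColor(d['color'],cv2.COLOR_RGB2GRAY)
x=(r-r.mean(0))[:,:2];e=np.linalg.svd(x)[2][0];print('bar dir',np.degrees(np.arctan2(e[1],e[0])))
print(g[207:224,398:432])
"
```

```text
t 53.8 grasp [400.1 -73.2 235.5] yaw -92.2 z [ 0. -0. -1.] w 48.5 gf 0.0 F [ 0.  -0.5 -0.1]
81 (array([ 467.2, -370.7]), array([46.3, 11.5]), 84.9) [ 466.94296612 -370.07389441   69.28033643]
bar dir -94.00253868249591
[[113 112 114 115  80  17  22  27  28  26  27  27  27  25  23  24  57  89
  117 112 112 112 111 115 151 146 105 126 233 227 206 139 136 138]
 [112 114 114  89  15  23  27  27  30  27  28  28  26  28  26  22  22  38
  101 118 113 112 111 112 110 108 107 120 214 229 201 134 136 137]
 [114 116 114  39  24  30  28  27  28  28  29  26  30  28  25  28  26  28
   58 100 117 114 111 112 110 113 110 111 156 232 195 131 135 137]
 [113 112  86  17  21  22  16  21  22  20  19  25  23  20  24  21  20  15
   18  53  92 103 114 114 113 112 111 107 126 234 184 132 137 137]
 [113 114  31  17   7   7  15  25  21  20  21  19  21  22  20  18  18  15
   10   5  32  61  78  82 101 112 111 109 124 223 173 134 135 137]
 [114 112  16  16   8   7  15  31  32  29  29  27  29  30  27  30  59  96
   91  93  92  90  88  88 104 114 115 111 119 187 171 134 136 136]
 [114 115  15  20  12   7   8  33  
[... 816 characters left out ...]
 113 115  99  38  27  33  29  29  25  29  29  28  28  30  29  27  26
   47 106 114 113 111 110 112 112 110 111 116 167 135 137 136 136]
 [114 113 114 113  90  41  21  28  25  31  29  30  27  28  25  25  27  55
   90 115 113 110 113 111 111 111 109 111 129 175 134 136 136 137]
 [113 112 112 114 114  90  80  23  20  26  28  27  27  25  22  23  53  97
  116 115 112 112 112 111 110 109 109 115 170 165 134 137 137 137]
 [112 113 113 112 114 116 116  82  61  62  45  50  49  53  86  84  94 115
  114 110 112 112 111 114 145 124 109 134 206 148 134 136 135 136]
 [113 113 112 111 112 114 114 113 103 103  90  94  94  94 116 115 114 113
  112 112 112 111 110 115 150 140 113 180 210 140 135 136 136 136]]
```

```bash
python3 -c "
from h import *
d=dict(np.load('/tmp/t4.npz'));g=cv2.cvtColor(d['color'],cv2.COLOR_RGB2GRAY).astype(float)
P=[]
for c in range(415,422):
    w=np.clip(g[210:217,c]-(100 if c>416 else 35),0,None);v=(w*np.arange(210,217)).sum()/w.sum();p=ray(d,c,v,70)[0,:2];P.append(p);print(c,v.round(2),p.round(1))
P=np.array(P);e=np.polyfit(P[:,1],P[:,0],1);print('slope deg',np.degrees(np.arctan(e[0])),'x at axis',np.polyval(e,-370.3))
w=np.clip(100-g[213:217,423:426],0,None);vv,uu=np.indices(w.shape);u=(uu*w).sum()/w.sum()+423;v=(vv*w).sum()/w.sum()+213
print(u,v,ray(d,u,v,36)[0],ray(d,u,v,38)[0])
# bar top corners edges
Q=cloud(d)[185:245,378:435].reshape(-1,3);Q=Q[(Q[:,2]>62)&(Q[:,2]<75)]
for y in range(-392,-346,8):
    s=Q[(Q[:,1]>=y)&(Q[:,1]<y+8)];print(y+4,s[:,0].min().round(1),s[:,0].max().round(1),s[:,0].mean().round(1))
"
```

```text
415 213.03 [ 468.5 -375.6]
416 213.11 [ 468.3 -378.1]
417 213.4 [ 467.5 -380.7]
418 213.39 [ 467.5 -383.2]
419 213.3 [ 467.8 -385.8]
420 212.99 [ 468.5 -388.5]
421 212.96 [ 468.6 -391. ]
slope deg -0.7286468751294785 x at axis 467.93127276218684
424.0558139534884 214.68837209302325 [ 465.67745566 -414.34660211   36.        ] [ 465.5842294  -413.42104877   38.        ]
-388 460.7 471.2 465.3
-380 461.1 471.3 466.4
-372 461.2 471.3 466.9
-364 463.5 471.3 467.0
-356 463.6 474.2 468.8
-348 463.5 474.1 467.8
```

```bash
python3 -c "
from h import *
from rig import env
d=look('scene');tray(d=d);P=cloud(d).reshape(-1,3)
q=P[(P[:,2]>50)&(P[:,2]<62)&(P[:,0]>370)&(P[:,0]<560)&(P[:,1]>-230)&(P[:,1]<-40)]
c=np.array([465,-115]);
for sx in(1,-1):
  for sy in(1,-1):
    s=q[(sx*(q[:,0]-c[0])>0)&(sy*(q[:,1]+115-.16*(465-q[:,0]))>0)];print(len(s),np.median(s,0).round(0) if len(s) else '')
q=P[(P[:,2]>70)&(P[:,2]<90)&(abs(P[:,0]-359)<55)&(abs(P[:,1]-280)<55)];print('bottle',len(q),np.median(q,0).round(0))
m=cloud(dict(np.load('/tmp/t4.npz')))[105:185,105:275].reshape(-1,3);v=m-RIM;k=(m[:,2]>108)&(abs(v@HX)<40);print('rim',np.percentile(v[k]@HX,[2,50,98]).round(1))
print(env.sign_off())
"
```

```text
tray 600 (array([ 448.5, -112.6]), array([172.1, 243. ]), 80.5)
92 [512. -83.  55.]
79 [ 505. -163.   55.]
84 [431. -70.  55.]
76 [ 422. -149.   55.]
bottle 81 [367. 278.  80.]
rim [-6.  -0.8  5.4]
the job is handed in; nothing more can be done
None
```

The job is done and handed in: the bottle is in the tub, all four jars stand in the tray, the bin is fully shut, and the knob was then turned to the index mark. The pointer is aligned to within about 2°, the limit of what I could measure.

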